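Put the serving tools away in their cradle

TASK

Put the three black-handled steel serving tools away in the wooden rack, each in the bay its head fits: the slotted turner in the widest, the round serving spoon in the middle one, the slim spreader in the narrowest. Each tool must lie level and fully down, its head in the pocket and its handle in the notch at the front. One tool has been left lying across the top of the rack, in the way; leave the other things on the worktop standing where they are.

Things in the scene. Friction and masses are not known exactly. Their poses are not given: they have to be found in the camera images.
- rack: Fixed wooden rack, 192 mm wide, walls 44 mm high; faces the robot within 10 degrees. Origin on the worktop, mid-width; x points away from the robot along the bays, y left, z up. Front bar (x -42 to -30 mm) with 25 mm notches for handles, second bar (x 51 to 69) with 16 mm notches for necks, open between them to the 8 mm base (room for fingers); head pockets behind; all floors at z 28.
- bay_wide (a point): Rack point with the rack's axes: a seated tool's origin lies here, its x along this x, 16 mm below the walls' top. The turner's bay, left, at rack (0, 54, 28) mm; its pocket is 72 mm wide, x 69 to 161.
- bay_middle (a point): Rack point with the rack's axes: a seated tool's origin lies here, its x along this x, 16 mm below the walls' top. The spoon's bay, middle, at rack (0, -16, 28) mm; its pocket is 56 mm wide, x 69 to 131.
- bay_narrow (a point): Rack point with the rack's axes: a seated tool's origin lies here, its x along this x, 16 mm below the walls' top. The spreader's bay, right, at rack (0, -70, 28) mm; its pocket is 40 mm wide, x 69 to 141.
- turner: Slotted turner lying on the worktop on one side of the rack (either side). Handle 110x20x16 mm (x -65 to 45), neck 10 mm wide (x 45 to 75, z 5 to 11), then the head. Origin on the underside below the grip point; x points to the head, z up; handle and head undersides lie at z = 0. Head: flat steel plate 80 x 66 x 4 mm (x 75 to 155).
- spoon: Serving spoon lying on the worktop on the other side of the rack. Handle 110x20x16 mm (x -65 to 45), neck 10 mm wide (x 45 to 75, z 5 to 11), then the head. Origin on the underside below the grip point; x points to the head, z up; handle and head undersides lie at z = 0. Head: round bowl 50 mm across, 14 mm high (x 75 to 125).
- spreader: Slim spreader, left lying askew across the top of the rack, its underside at z 44 mm. Handle 110x20x16 mm (x -65 to 45), neck 10 mm wide (x 45 to 75, z 5 to 11), then the head. Origin on the underside below the grip point; x points to the head, z up; handle and head undersides lie at z = 0. Head: flat blade 60 x 32 x 4 mm with a round end (x 75 to 135).
- turner_tip (a point): point at the free end of the head, 5 mm above the tool's underside, on its centre line, 155 mm from the origin.
- spoon_tip (a point): point at the free end of the head, 5 mm above the tool's underside, on its centre line, 125 mm from the origin.
- spreader_tip (a point): point at the free end of the head, 5 mm above the tool's underside, on its centre line, 135 mm from the origin.
- spice_jar: Bystander: spice jar with a green cap, 46 mm across and 106 mm tall, near the rack's left side; origin at the centre of its underside
- tin: Bystander: round food tin, 75 mm across and 58 mm tall, near the rack's right side; origin at the centre of its underside
- small_mug: Bystander: small white cup with a handle, 62x89x52 mm, far left; origin at the centre of its underside
- apple: Bystander: red apple, 75 mm across, 72 mm tall, far right; origin at the centre of its underside

How it is judged:
By the outcome, as a careful person would: the job done as asked, in the order asked, and still so for the second after the job is handed in, with the robot touching nothing.
It also fails if it takes over 69 s, if anything falls off the work surface, if the arm or the gripper's body presses on something with over 40 N, if the wrist force passes 120 N, or if a joint passes its speed limit or range.

ROBOT

A 6-joint arm with a two-finger parallel gripper is mounted at the origin on a cart in front of the work surface, level with it; the furniture and walls round the work are solid. World frame = base frame: x ahead of the robot, y to its left, z up, the work surface at z = 0. Lengths are in m, angles in rad, forces in N, time in s.
With the tool pointing down it reaches from about 0.25 to 0.725 m from the base axis. Payload 4 kg.
Tool frame: the origin (TCP) lies on the centre line of the jaws, within the pads' length; the fingertips stand 25 mm ahead of it and the grasp point (between the pads) lies 6 mm ahead of it; z points along the fingers, x is the direction in which the jaws open and shut, and the axes are right-handed (so a half turn about z gives the same grasp; the last joint's range is limited). The gripper opens to 85 mm and grips with 20 to 120 N. Pads are 22 mm wide; open, the fingers measure 114 mm over their backs; the gripper's body (76 mm by 85 mm) begins 54 mm behind the grasp point. The pads swing forward as they close: fully open they stand 13 mm farther back than shut.
Start: joints at [1.342, 0.241, 0.005, 1.335, 0, 1.571], TCP at [0.113, 0.487, 0.256] pointing down, gripper open.
Joint ranges: [-2.72, 2.72], [-1.05, 1.87], [-1.09, 1.28], [-1.99, 2.15], [-1.42, 1.44], [-3.14, 3.14]. Speed limits (rad/s): [2.79, 2.79, 3.14, 3.14, 3.14, 3.14].

INTERFACE

Orientations are given as a unit quaternion [x, y, z, w].
In Python, from workcell import bot, imaging, order gives the robot as it stands.
- The arm moves only by the tool carry_out, never from a script. Its argument "moves" is a list of rows, each a list of 5 numbers: the shift along the tool's x, y, z scaled (see below), then the turn about the tool's z scaled (see below), then the opening, from -1 (shut) to 1 (fully open). In form: [[tx, ty, tz, roll, hand], ...]. A call has 1 to 20 rows; each row is the pose to reach, as a shift and turn from the pose commanded when the call began, along the tool's axes at that moment; what a row does not reach only later rows make up. The controller multiplies each number of a shift by 0.1 m and each number of a turn by 90 degrees. A row lasts 1/10 s, in which the tool goes at most 50 mm and 8.59 degrees, less where a joint would pass 70% of its speed; a pose out of reach is approached as far as the arm can. A call with a number of a shift or a turn outside -1 to 1 is refused whole. A call with a gripper value outside its range is refused whole. The fingers move at their own pace and stop on an object; the grip force is fixed at half the most. Time passes only in rows, so rows that repeat a pose let the fingers close. It gives the time, the measured TCP pose, the force and the opening at its end, in the units of the state.
- bot.get_obs(): the state, without advancing time (a new reading comes with each control period).
- imaging.camera(name): name is "side" or "top"; returns the picture (384x512x3 uint8, red, green, blue); there is no depth.
- imaging.camera_model(name): a dict with "fovy" (degrees; the focal length in pixels is half the picture's height over the tangent of half this angle, whatever the lens; pixels are square), "cx", "cy" (the principal point, pixels), "dist" ([k1, k2, p1, p2, k3] as OpenCV has them; the pictures are not rectified), "eye" and "rotation" of the camera in the world. Camera axes: x right, y up, looking along -z (the intrinsics and any distortion apply to the point x, -y, -z); pixel columns grow to the right and rows downward; lengths in m; the calibration is good to about 2 mm. A picture is of the moment at which its call begins. camera_model takes no time and is no camera call.
- order.job_done(): hands the job in, once; it reports no verdict.
The state is a dict: "clock": time; "joint_pos": joint angles; "joint_vel": joint speeds; "tau": joint torques, N m; "eef_pos": TCP position; "tool_rot": TCP orientation; "ft_force": force on the tool from outside, world axes, zero at the start; "ft_torque": the same for the moment, N m; "grip_width": finger opening in m.
Only numpy, scipy, OpenCV 4.12 (cv2) and the standard library are available. Lean on these libraries where they do the work, as an engineer would, in place of code of your own. Each camera call takes 0.05 s, during which the arm holds its last target.

## Working session

There is one attempt and no reset: what is moved stays moved. The work goes in short steps, Python scripts to look and compute and a tool call to move; the robot and the scene stay as the last step left them, time stands still between calls to the robot, and variables do not carry over. Pictures are saved under pics/ and viewed, and the job is handed in when it is done.

Besides the shell and the picture viewer there is one more tool, called in YAML: its name, and indented under it one key for each argument. carry_out: Moves the arm, as the interface text tells. Its arguments: {"type":"object","properties":{"moves":{"type":"array","items":{"type":"array","items":{"type":"number","minimum":-1,"maximum":1}}}},"required":["moves"]}

```bash
ls; mkdir -p pics; cat > h.py <<'E'
from workcell import bot, imaging, order
import numpy as np, cv2, json
def snap(n,f):
    im=imaging.camera(n); cv2.imwrite(f'pics/{f}.png',cv2.cvtColor(im,cv2.COLOR_RGB2BGR)); return im
def K(n):
    m=imaging.camera_model(n); f=192/np.tan(np.radians(m['fovy'])/2)
    return np.array([[f,0,m['cx']],[0,f,m['cy']],[0,0,1]]),np.array(m['dist'],float),np.array(m['eye']),np.array(m['rotation']).reshape(3,3)
def ray(n,px,z):
    k,d,e,R=K(n); p=cv2.undistortPoints(np.array(px,float).reshape(-1,1,2),k,d).reshape(-1,2)
    v=np.c_[p[:,0],-p[:,1],-np.ones(len(p))]@R.T
    return e+v*((z-e[2])/v[:,2])[:,None]
def proj(n,P):
    k,d,e,R=K(n); c=(np.array(P,float).reshape(-1,3)-e)@R; c=c*[1,-1,-1]
    return cv2.projectPoints(c,np.zeros(3),np.zeros(3),k,d)[0].reshape(-1,2)
E
python3 - <<'E'
from h import *
snap('top','t0');snap('side','s0')
for n in('top','side'):print(imaging.camera_model(n))
print(bot.get_obs())
E
```

```text
pics
{'fovy': 54.70198433440607, 'cx': 250.87142482539792, 'cy': 202.2740250569632, 'dist': array([-0.06259106,  0.        ,  0.        ,  0.        ,  0.        ]), 'eye': array([-0.27286277,  0.28213719,  1.49031977]), 'rotation': array([-0.15866761,  0.21992675,  0.77143721, -0.57562266])}
{'fovy': 44.332767812296424, 'cx': 251.15908735097045, 'cy': 193.58658936507467, 'dist': array([-0.04097269,  0.        ,  0.        ,  0.        ,  0.        ]), 'eye': array([-0.08122545,  0.73400723,  1.39260767]), 'rotation': array([-0.10534252,  0.28982857,  0.89076236, -0.33383344])}
{'clock': 0.1, 'joint_pos': array([1.34201656e+00, 2.41366365e-01, 3.86970230e-03, 1.33519852e+00,
       2.40917850e-05, 1.57087129e+00]), 'joint_vel': array([ 0.00202858, -0.00186404,  0.00255353, -0.00044357,  0.00012324,
        0.00030794]), 'tau': array([-8.61796207e-05, -3.73138404e+01,  2.53009969e+01,  1.08305784e-02,
        6.82779682e-05,  1.34948155e-05]), 'eef_pos': array([0.11327182, 0.4864741 , 0.25549169]), 'tool_rot': array([ 7.83218099e-01,  6.21746337e-01, -7.51055837e-04,  5.80925691e-04]), 'ft_force': array([-0.13466011,  0.405029  , -0.22614868]), 'ft_torque': array([ 0.04603038,  0.03850407, -0.02415979]), 'grip_width': 0.08559646929555245}
```

View pics/t0.png

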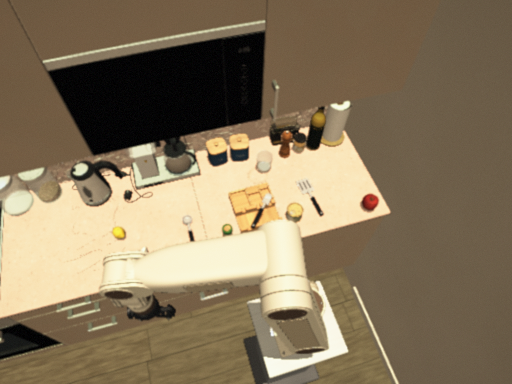

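View pics/s0.png

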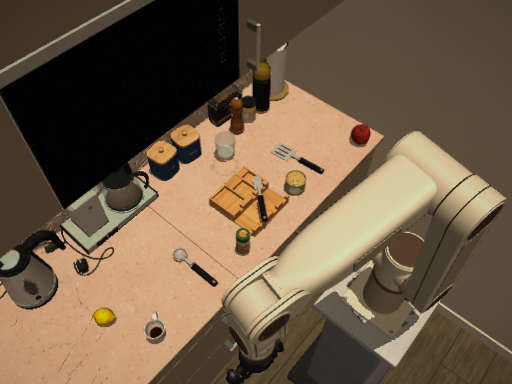

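The side view shows everything: rack around (248,200), spreader across it (262,200), turner (300,158), spoon (195,267), jar (243,240), tin (295,182). The rotation is a quaternion, so I'll fix the helper and zoom in.

```bash
sed -i "s/np.array(m\['rotation'\]).reshape(3,3)/Rotation.from_quat(m['rotation']).as_matrix()/; 1i from scipy.spatial.transform import Rotation" h.py
python3 - <<'E'
from h import *
def crop(f,x,y,w,h,s,o):
    im=cv2.imread(f'pics/{f}.png')[y:y+h,x:x+w]; im=cv2.resize(im,None,fx=s,fy=s,interpolation=cv2.INTER_CUBIC)
    for i in range(0,w,10): cv2.putText(im,str(x+i),(i*s,8),0,.3,(0,0,255)); im[:6 if i%10 else 4,i*s]=0
    for i in range(0,h,10): cv2.putText(im,str(y+i),(0,i*s+4),0,.3,(0,0,255))
    cv2.imwrite(f'pics/{o}.png',im)
crop('s0',160,130,180,140,4,'s0a'); crop('s0',160,225,80,75,7,'s0b'); crop('t0',170,165,170,85,4,'t0a')
print(ray('side',[[371-10,135],[273,154],[323,170],[178,252],[215,284],[243,250]],0))
E
```

```text
[[ 0.43251666 -0.54484177  0.        ]
 [ 0.63505789 -0.23244036  0.        ]
 [ 0.44170859 -0.29607732  0.        ]
 [ 0.60015567  0.31094712  0.        ]
 [ 0.42668752  0.31376042  0.        ]
 [ 0.44142977  0.16175062  0.        ]]
```

View pics/s0a.png

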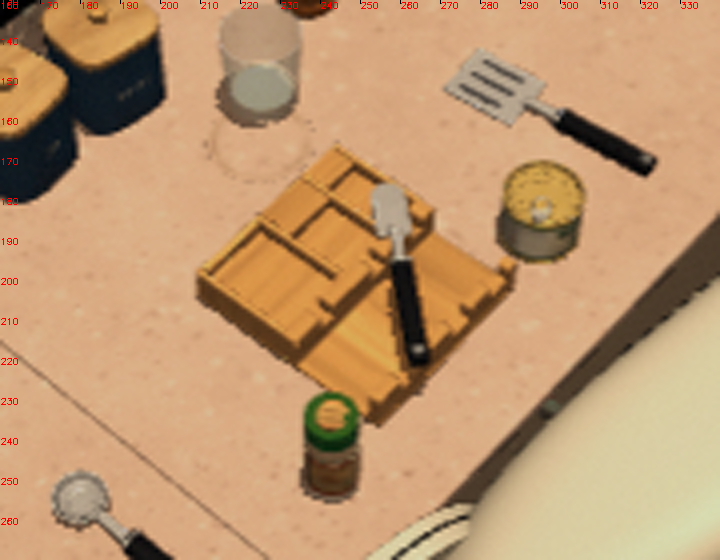

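View pics/s0b.png

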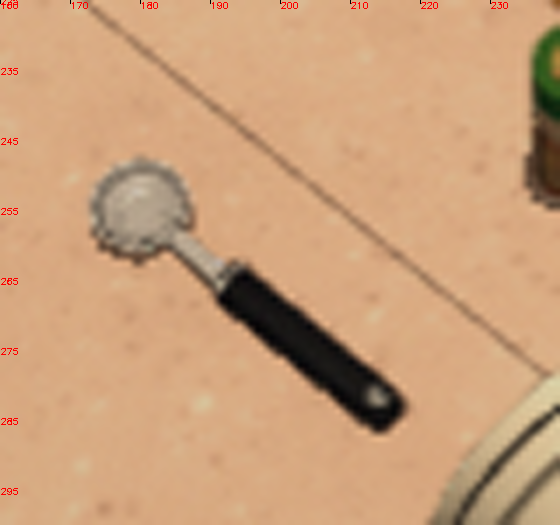

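View pics/t0a.png

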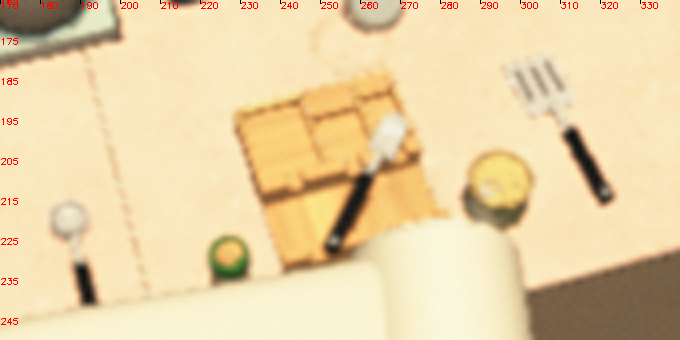

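```bash
cat > fit.py <<'E'
from h import *
from scipy.optimize import minimize
HEAD={'turner':(80,66,4),'spoon':(50,50,14),'spreader':(60,32,4)}
def parts(t):
    box=lambda x0,x1,w,z0,z1:[[x,y,z] for x in(x0,x1) for y in(-w/2,w/2) for z in(z0,z1)]
    P=[box(-65,45,20,0,16),box(45,75,10,5,11)]
    if t=='turner':P.append(box(75,155,66,0,4))
    elif t=='spoon':
        a=np.linspace(0,2*np.pi,40); P.append([[100+25*np.cos(u),25*np.sin(u),14] for u in a]+[[100+15*np.cos(u),15*np.sin(u),0] for u in a])
    else:
        a=np.linspace(-np.pi/2,np.pi/2,20); P.append([[x,y,z] for z in(0,4) for x,y in [(75,-16),(75,16)]+[(119+16*np.cos(u),16*np.sin(u)) for u in a]])
    return [np.array(p)/1e3 for p in P]
def T(p,P):
    x,y,th,z=p; c,s=np.cos(th),np.sin(th)
    return np.c_[x+c*P[:,0]-s*P[:,1],y+s*P[:,0]+c*P[:,1],z+P[:,2]]
S=8
def mask(n,hulls,roi):
    x0,y0,w,h=roi; M=np.zeros((h*S,w*S),np.uint8)
    for P in hulls:
        q=(proj(n,P)-[x0-.5,y0-.5])*S-.5
        cv2.fillConvexPoly(M,cv2.convexHull((q*16).round().astype(np.int32)),255,shift=4)
    return cv2.resize(M,(w,h),interpolation=cv2.INTER_AREA)/255.
def feat(f,roi):
    x,y,w,h=roi; im=cv2.imread(f'pics/{f}.png').astype(float)[y:y+h,x:x+w]
    return im[...,2]-im[...,0]
def fit(t,p0,z,views,blur=0.6,free=3):
    data=[(n,roi,feat(f,roi)) for n,f,roi in views]; Ps=parts(t)
    def cost(v):
        p=[v[0]/1e3,v[1]/1e3,v[2]/100,z]; c=0
        for n,roi,F in data:
            m=cv2.GaussianBlur(mask(n,[T(p,P) for P in Ps],roi),(0,0),blur)
            A=np.c_[m.ravel(),np.ones(m.size)]; r=F.ravel()-A@np.linalg.lstsq(A,F.ravel(),rcond=None)[0]
            c+=np.minimum(r*r,2500).mean()
        return c
    best=None
    x=np.array([p0[0]*1e3,p0[1]*1e3,p0[2]*100])
    for st in (12,4,1.5):
        sim=np.vstack([x,x+[st,0,0],x+[0,st,0],x+[0,0,st]])
        r=minimize(cost,x,method='Nelder-Mead',options=dict(initial_simplex=sim,xatol=.02,fatol=1e-3)); x=r.x
    return np.array([x[0]/1e3,x[1]/1e3,x[2]/100]),r.fun
E
python3 - <<'E'
from fit import *
def init(tip,end,z):
    a,b=ray('side',[tip],z)[0],ray('side',[end],z)[0]; d=(a-b)[:2]; th=np.arctan2(d[1],d[0]); o=b[:2]+.065*np.array([np.cos(th),np.sin(th)]); return [*o,th]
R={}
for t,tip,end,z,vs in [('turner',(276,148),(322,171),0,[('side','s0',(265,138,65,40)),('top','t0',(295,172,32,48))]),
  ('spoon',(173,250),(216,284),0,[('side','s0',(165,242,58,48)),]),
  ('spreader',(257,177),(264,219),.05,[('side','s0',(246,172,28,52)),('top','t0',(247,188,28,45))])]:
    p0=init(tip,end,z if z==0 else .05); z=0.044 if z else 0
    for v in [vs]+([[a] for a in vs] if len(vs)>1 else []):
        p,c=fit(t,p0,z,v); print(t,[a[0] for a in v],p.round(4),np.degrees(p[2]).round(2),round(c,1))
    R[t]=p
    if t=='turner':
        pass
json.dump({k:list(v) for k,v in R.items()},open('tools.json','w'))
# overlay
im=cv2.imread('pics/s0.png')[130:290,160:340]; im=cv2.resize(im,None,fx=4,fy=4,interpolation=cv2.INTER_CUBIC)
for t,p in R.items():
    for P in parts(t):
        q=(proj('side',T([*p,.044 if t=='spreader' else 0],P))-[159.5,129.5])*4
        cv2.polylines(im,[cv2.convexHull(q.round().astype(np.int32))],True,(255,0,255),1)
cv2.imwrite('pics/ov.png',im)
E
```

```text
turner ['side', 'top'] [ 0.499  -0.2769  0.0749] 4.29 339.7
turner ['side'] [ 0.4994 -0.2768  0.0807] 4.62 99.2
turner ['top'] [ 0.5035 -0.2766  0.0527] 3.02 236.5Traceback (most recent call last):
  File "<stdin>", line 10, in <module>
  File "fit.py", line 39, in fit
    r=minimize(cost,x,method='Nelder-Mead',options=dict(initial_simplex=sim,xatol=.02,fatol=1e-3)); x=r.x
    res = _minimize_neldermead(fun, x0, args, callback, bounds=bounds,
                               **options)
    fxcc = func(xcc)
    fx = function(np.copy(x), *(wrapper_args + args))
  File "fit.py", line 31, in cost
    m=cv2.GaussianBlur(mask(n,[T(p,P) for P in Ps],roi),(0,0),blur)
                       ~~~~^^^^^^^^^^^^^^^^^^^^^^^^^^^^
  File "fit.py", line 20, in mask
    q=(proj(n,P)-[x0-.5,y0-.5])*S-.5
       ~~~~^^^^^
  File "h.py", line 14, in proj
    k,d,e,R=K(n); c=(np.array(P,float).reshape(-1,3)-e)@R; c=c*[1,-1,-1]
            ~^^^
  File "h.py", line 7, in K
    m=imaging.camera_model(n); f=192/np.tan(np.radians(m['fovy'])/2)
ValueError: time passes only in moves, steps and waits
```

```bash
python3 - <<'E'
s=open('h.py').read()
s=s.replace("def K(n):\n    m=imaging.camera_model(n)","CM=json.load(open('cm.json'))\ndef K(n):\n    m=CM[n]")
from workcell import imaging
import json,numpy as np
json.dump({n:{k:(v.tolist() if hasattr(v,'tolist') else v) for k,v in imaging.camera_model(n).items()} for n in('top','side')},open('cm.json','w'))
open('h.py','w').write(s)
E
cat > run1.py <<'E'
from fit import *
def init(tip,end,z):
    a,b=ray('side',[tip],z)[0],ray('side',[end],z)[0]; d=(a-b)[:2]; th=np.arctan2(d[1],d[0]); o=b[:2]+.065*np.array([np.cos(th),np.sin(th)]); return [*o,th]
R={}
for t,tip,end,z,vs in [('turner',(276,148),(322,171),0,[('side','s0',(265,138,65,40)),('top','t0',(295,172,32,48))]),
  ('spoon',(173,250),(216,284),0,[('side','s0',(165,242,58,48)),]),
  ('spreader',(257,177),(264,219),.05,[('side','s0',(246,172,28,52)),('top','t0',(247,188,28,45))])]:
    p0=init(tip,end,z); z=0.044 if z else 0
    for v in [[a] for a in vs]:
        p,c=fit(t,p0,z,v); print(t,[a[0] for a in v],p.round(4),np.degrees(p[2]).round(2),round(c,1))
        if v[0][0]=='side': R[t]=p
json.dump({k:list(v) for k,v in R.items()},open('tools.json','w'))
for n,(x0,y0,w,h) in dict(side=(160,130,180,160),top=(170,165,170,90)).items():
    im=cv2.imread(f'pics/{n[0]}0.png')[y0:y0+h,x0:x0+w]; im=cv2.resize(im,None,fx=4,fy=4,interpolation=cv2.INTER_CUBIC)
    for t,p in R.items():
        for P in parts(t):
            q=(proj(n,T([*p,.044 if t=='spreader' else 0],P))-[x0-.5,y0-.5])*4
            cv2.polylines(im,[cv2.convexHull(q.round().astype(np.int32))],True,(255,0,255),1)
    cv2.imwrite(f'pics/ov_{n}.png',im)
E
python3 run1.py
```

```text
turner ['side'] [ 0.4994 -0.2768  0.0807] 4.62 99.2
turner ['top'] [ 0.5035 -0.2766  0.0527] 3.02 236.5
spoon ['side'] [0.4846 0.3161 0.0143] 0.82 58.8
spreader ['side'] [ 0.4911  0.0097 -0.7273] -41.67 688.2
spreader ['top'] [ 0.4902  0.0068 -0.6959] -39.87 735.4
```

View pics/ov_side.png

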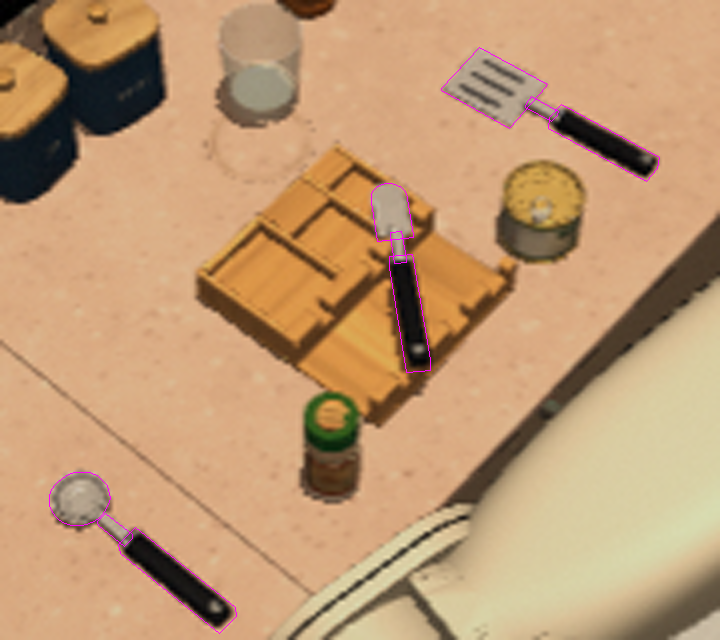

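View pics/ov_top.png

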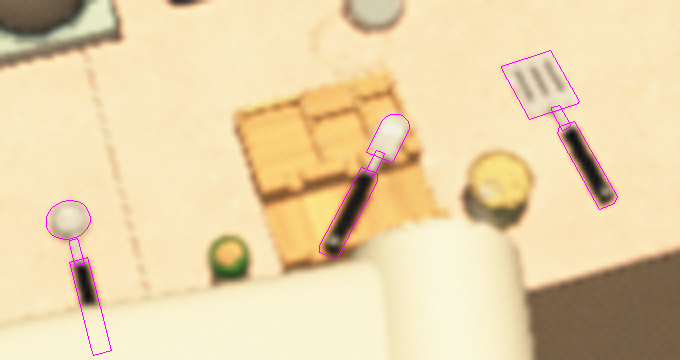

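```bash
cat > rack.py <<'E'
from fit import *
def box(x0,x1,y0,y1,z0,z1): return np.array([[x,y,z] for x in(x0,x1) for y in(y0,y1) for z in(z0,z1)])/1e3
def rackhulls(xb):
    H=[box(-42,xb,-96,96,0,8),box(51,xb,-96,96,0,44),box(-42,-30,-96,96,0,28)]
    ys=[-96,-82.5,-57.5,-28.5,-3.5,41.5,66.5,96]
    for a,b in zip(ys[::2],ys[1::2]): H.append(box(-42,-30,a,b,28,44))
    return H
def wire():
    L=[]
    P=lambda *a:L.append(np.array(a,float)/1e3)
    for yc,w,x1 in((54,72,161),(-16,56,131),(-70,40,141)):
        P((69,yc-w/2,44),(x1,yc-w/2,44),(x1,yc+w/2,44),(69,yc+w/2,44))
        P((69,yc-w/2,28),(x1,yc-w/2,28),(x1,yc+w/2,28),(69,yc+w/2,28),(69,yc-w/2,28))
        for s in(-1,1):
            P((51,yc+s*8,28),(51,yc+s*8,44),(69,yc+s*8,44)); P((-42,yc+s*12.5,28),(-42,yc+s*12.5,44),(-30,yc+s*12.5,44))
        P((51,yc-8,28),(51,yc+8,28));P((-30,yc-12.5,28),(-30,yc+12.5,28))
    return L
if __name__=='__main__':
    tools=json.load(open('tools.json'))
    rois=dict(side=(200,155,100,90),top=(222,175,70,65)); data={}
    for n,roi in rois.items():
        x,y,w,h=roi; im=cv2.imread(f'pics/{n[0]}0.png').astype(float)[y:y+h,x:x+w]
        F=(im[...,2]-im[...,0])/(im[...,2]+20)
        W=np.ones((h,w)); m=mask(n,[T([*tools['spreader'],.044],P) for P in parts('spreader')],roi)
        W[cv2.dilate(m,np.ones((5,5)))>0.02]=0
        X,Y=np.meshgrid(np.arange(x,x+w),np.arange(y,y+h))
        if n=='side':
            W[(X>233)&(X<253)&(Y>224)]=0; W[(X>281)&(Y<200)&(X+0*Y>0)&(Y<197)]=0;
            W[Y>(240-(X-255)*1.05)+2]=0   # keep away from the counter edge shadow
        else:
            W[(Y>220)]=0; W[X>278]=0; W[(X<235)&(Y>218)]=0
        data[n]=(F,W)
    def fitr(names,v0):
        def cost(v):
            c=0
            for n in names:
                F,W=data[n]; p=[v[0]/1e3,v[1]/1e3,v[2]/100,0]
                m=cv2.GaussianBlur(mask(n,[T(p,P) for P in rackhulls(v[3])],rois[n]),(0,0),.6); k=W>0
                A=np.c_[m[k],np.ones(k.sum())]; r=F[k]-A@np.linalg.lstsq(A,F[k],rcond=None)[0]
                c+=np.minimum(r*r,.03).mean()*1e4
            return c
        x=np.array(v0,float)
        for st in(12,5,2):
            r=minimize(cost,x,method='Nelder-Mead',options=dict(initial_simplex=np.vstack([x]+[x+st*e for e in np.eye(4)]),xatol=.02,fatol=1e-3)); x=r.x
        return x,r.fun
    a=ray('side',[[209.5,198]],.044)[0]; b=ray('side',[[244,167]],.044)[0]; print(a,b)
    th=np.arctan2(*( (a-b)[:2]))*-1; o=(a+b)[:2]/2-.165*np.array([np.cos(th),np.sin(th)])
    v0=[o[0]*1e3,o[1]*1e3,th*100,166]; print(v0)
    out={}
    for ns in(['side'],['top']):
        x,c=fitr(ns,v0); print(ns,x.round(2),round(c,2)); out[ns[0]]=x
    json.dump(list(out['side']),open('rack.json','w'))
    for n,(x0,y0,w,h) in dict(side=(195,145,115,100),top=(220,165,80,75)).items():
        s=7 if n=='side' else 8
        im=cv2.imread(f'pics/{n[0]}0.png')[y0:y0+h,x0:x0+w]; im=cv2.resize(im,None,fx=s,fy=s,interpolation=cv2.INTER_CUBIC)
        x=out['side']; p=[x[0]/1e3,x[1]/1e3,x[2]/100,0]
        L=wire()+[np.array(l)/1e3 for l in [[(51,-96,44),(x[3],-96,44),(x[3],96,44),(51,96,44),(51,-96,44)],[(-42,-96,44),(-42,96,44)],[(-42,96,0),(x[3],96,0),(x[3],96,44)]]]
        for l in L:
            q=(proj(n,T(p,l))-[x0-.5,y0-.5])*s
            cv2.polylines(im,[q.round().astype(np.int32)],False,(255,0,255),1)
        cv2.imwrite(f'pics/rk_{n}.png',im)
E
python3 rack.py
```

```text
[0.65097825 0.10202327 0.044     ] [ 0.65273812 -0.08267774  0.044     ]
[np.float64(486.8656723895827), np.float64(8.100676563493229), np.float64(0.9527945825292862), 166]
['side'] [491.68   3.44   1.84 165.09] 5.57
['top'] [491.04   3.37   2.44 165.81] 6.95
```

View pics/rk_side.png

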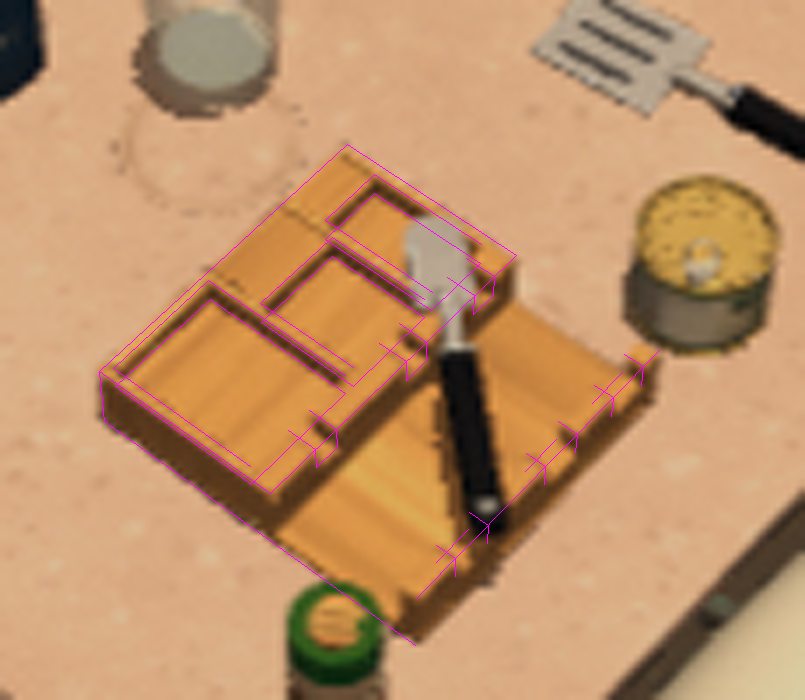

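View pics/rk_top.png

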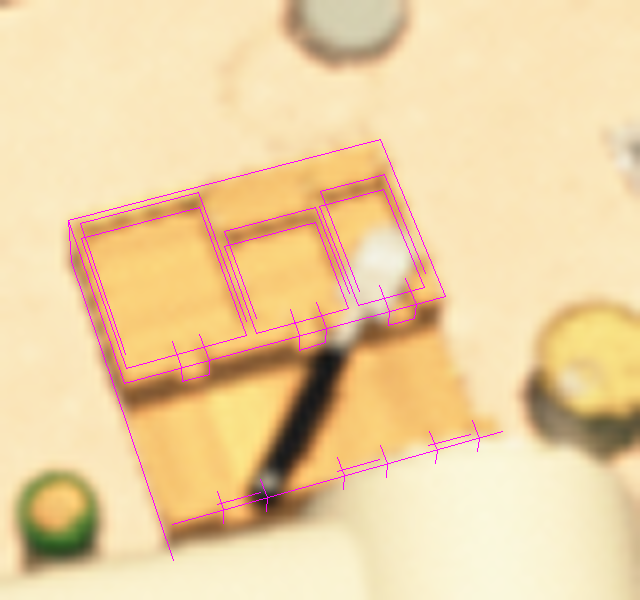

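Both views show the rack and tool wireframes within about 1 px of the image, and the two fits agree within 1–2 mm for the rack at (0.4915, 0.0034), yaw 1.1°. Next, a planning helper.

```bash
cat > plan.py <<'E'
import sys,json
from h import *
def pose():
    o=bot.get_obs(); R=Rotation.from_quat(o['tool_rot']).as_matrix(); return o,np.array(o['eef_pos']),R
def plan(x,y,z,yawdeg=None):
    "yaw = direction of tool x in world, deg"
    o,p,R=pose(); d=R.T@(np.array([x,y,z])-p); yaw=np.degrees(np.arctan2(R[1,0],R[0,0]))
    r=0 if yawdeg is None else -(yawdeg-yaw)/90
    print('t',round(o['clock'],2),'pos',p.round(4),'yaw',round(yaw,2),'tilt',R[:,2].round(4),'w',round(o['grip_width'],4),'F',np.round(o['ft_force'],1),'j',np.round(o['joint_pos'],2))
    print('shift units',(d/.1).round(3),'roll',round(r,4))
if __name__=='__main__': plan(*map(float,sys.argv[1:]))
E
python3 plan.py 0.491 0.010 0.20 48.9
```

```text
t 0.1 pos [0.1133 0.4865 0.2555] yaw 76.89 tilt [-5.0e-04 -1.8e-03 -1.0e+00] w 0.0856 F [-0.1  0.4 -0.2] j [1.34 0.24 0.   1.34 0.   1.57]
shift units [-3.783  4.76   0.562] roll 0.311
```

carry_out:
  moves:
    - [-0.4, 0.5, 0, 0, 0.1]
    - [-0.8, 1.0, 0, 0, 0.1]
    - [-0.8, 1.0, 0, 0, 0.1]
    - [-0.8, 1.0, 0, 0, 0.1]

```text
clock: 0.5
eef_pos: [0.1939, 0.3836, 0.2561]
tool_rot: [0.785, 0.62, -0.001, 0.001]
ft_force: [0.0, -0.5, 0.4]
grip_width: 0.047
```

carry_out:
  moves:
    - [-0.4, 0.5, 0, 0, 0.1]
    - [-0.8, 1.0, 0, 0, 0.1]
    - [-0.8, 1.0, 0, 0, 0.1]
    - [-0.8, 1.0, 0, 0, 0.1]

```text
clock: 0.9
eef_pos: [0.2731, 0.2841, 0.2562]
tool_rot: [0.785, 0.62, -0.0, 0.0]
ft_force: [0.4, 0.0, -0.0]
grip_width: 0.0467
```

carry_out:
  moves:
    - [-0.4, 0.5, 0, 0, 0.1]
    - [-0.8, 1.0, 0, 0, 0.1]
    - [-0.8, 1.0, 0, 0, 0.1]
    - [-0.8, 1.0, 0, 0, 0.1]

```text
clock: 1.3
eef_pos: [0.3526, 0.1842, 0.2561]
tool_rot: [0.784, 0.62, 0.0, 0.0]
ft_force: [-0.1, 0.1, -0.6]
grip_width: 0.0467
```

```bash
python3 plan.py 0.491 0.010 0.20 48.9
```

```text
t 1.3 pos [0.3526 0.1842 0.2561] yaw 76.67 tilt [ 3.e-04 -1.e-04 -1.e+00] w 0.0467 F [-0.1  0.1 -0.6] j [ 0.48  0.04 -0.23  1.3  -0.    0.71]
shift units [-1.376  1.748  0.562] roll 0.3085
```

carry_out:
  moves:
    - [-0.4, 0.5, 0, 0.1, 0.1]
    - [-0.8, 1.0, 0.0, 0.2, 0.1]
    - [-0.8, 1.0, 0.3, 0.3, 0.1]
    - [-0.8, 1.0, 0.4, 0.31, 0.1]
    - [-0.8, 1.0, 0.4, 0.31, 0.1]
    - [-0.8, 1.0, 0.4, 0.31, 0.1]

```text
clock: 1.9
eef_pos: [0.4301, 0.0859, 0.2163]
tool_rot: [0.909, 0.416, -0.0, -0.0]
ft_force: [-0.3, 0.3, -0.2]
grip_width: 0.047
```

```bash
python3 plan.py 0.491 0.0095 0.074 48.9; python3 -c "
from h import *
snap('side','s1');snap('top','t1')"
```

```text
t 1.9 pos [0.4301 0.0859 0.2163] yaw 49.14 tilt [-9.e-04  5.e-04 -1.e+00] w 0.047 F [-0.3  0.3 -0.2] j [ 0.2   0.14 -0.22  1.21  0.    0.91]
shift units [-0.179  0.961  1.422] roll 0.0027
```

View pics/s1.png

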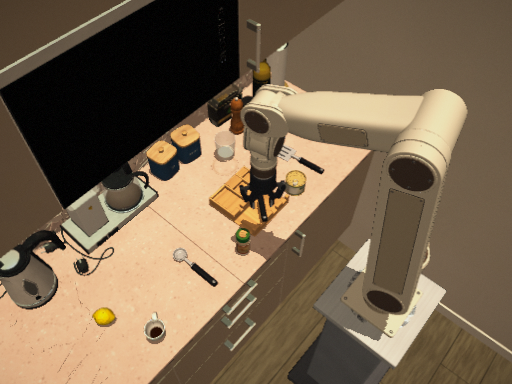

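View pics/t1.png

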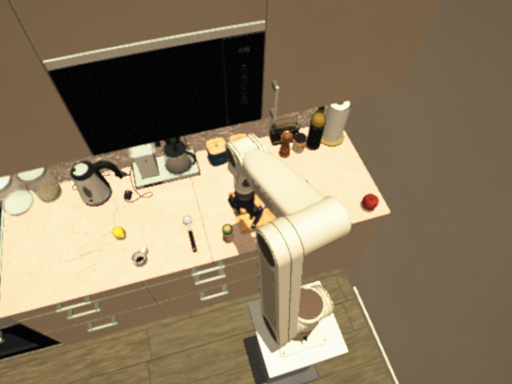

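carry_out:
  moves:
    - [-0.1, 0.5, 0.3, 0, 0]
    - [-0.18, 0.96, 0.6, 0, 0]
    - [-0.18, 0.96, 0.9, 0, 0]
    - [-0.18, 0.96, 0.9, 0, 0]
    - [-0.18, 0.96, 0.9, 0, 0]

```text
clock: 2.5
eef_pos: [0.4907, 0.0087, 0.1266]
tool_rot: [0.91, 0.415, -0.0, -0.0]
ft_force: [0.3, -0.7, 0.4]
grip_width: 0.0425
```

```bash
python3 plan.py 0.491 0.0095 0.071 49.2; python3 - <<'E'
from h import *
snap('side','s2')
im=cv2.imread('pics/s2.png')[140:250,190:320];cv2.imwrite('pics/s2a.png',cv2.resize(im,None,fx=5,fy=5,interpolation=cv2.INTER_CUBIC))
E
```

```text
t 2.5 pos [0.4907 0.0087 0.1266] yaw 49.04 tilt [-1.2e-03  4.0e-04 -1.0e+00] w 0.0425 F [ 0.3 -0.7  0.4] j [ 0.02  0.32 -0.24  1.01  0.    0.73]
shift units [ 0.008 -0.002  0.556] roll -0.0018
```

View pics/s2a.png

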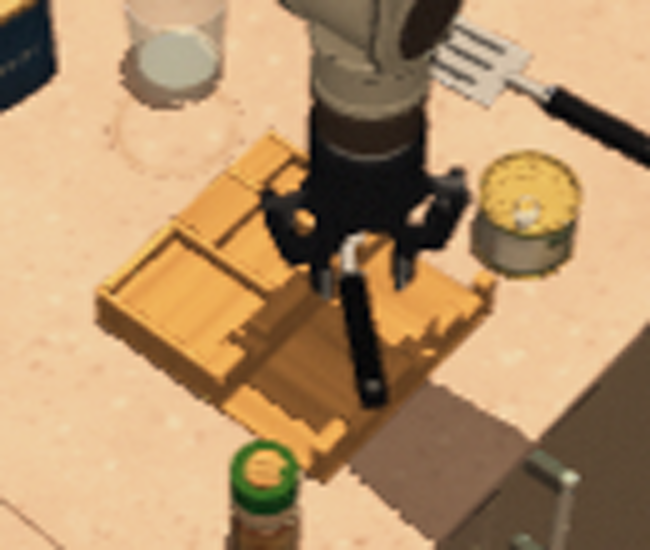

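The fingers at about (325,275) and (400,275) straddle the handle at (352,290), so I'll descend and close.

carry_out:
  moves:
    - [0, 0, 0.2, 0, 0]
    - [0, 0, 0.4, 0, 0]
    - [0, 0, 0.55, 0, 0]
    - [0, 0, 0.55, 0, 0]
    - [0, 0, 0.55, 0, -1]
    - [0, 0, 0.55, 0, -1]
    - [0, 0, 0.55, 0, -1]
    - [0, 0, 0.55, 0, -1]
    - [0, 0, 0.55, 0, -1]
    - [0, 0, 0.55, 0, -1]

```text
clock: 3.55
eef_pos: [0.4925, 0.0086, 0.0736]
tool_rot: [0.91, 0.415, 0.002, 0.0]
ft_force: [-1.2, 1.7, 5.9]
grip_width: 0.0183
```

carry_out:
  moves:
    - [0, 0, -0.2, 0, -1]
    - [0, 0, -0.4, 0, -1]
    - [0, 0, -0.6, 0, -1]
    - [0, 0, -0.8, 0, -1]
    - [0, 0, -0.8, 0, -1]
    - [0, 0, -0.8, 0, -1]

```text
clock: 4.15
eef_pos: [0.4915, 0.0081, 0.1519]
tool_rot: [0.91, 0.415, 0.001, 0.0]
ft_force: [-0.4, -0.6, -0.8]
grip_width: 0.0184
```

```bash
python3 plan.py 0.491 0.0095 0.15 91.1; python3 - <<'E'
from h import *
snap('side','s3')
im=cv2.imread('pics/s3.png')[120:250,190:320];cv2.imwrite('pics/s3a.png',cv2.resize(im,None,fx=4.5,fy=4.5,interpolation=cv2.INTER_CUBIC))
E
```

```text
t 4.15 pos [0.4915 0.0081 0.1519] yaw 49.0 tilt [ 0.002  0.    -1.   ] w 0.0184 F [-0.4 -0.6 -0.8] j [ 0.02  0.3  -0.21  1.07 -0.    0.73]
shift units [ 0.008 -0.013  0.019] roll -0.4678
```

View pics/s3a.png

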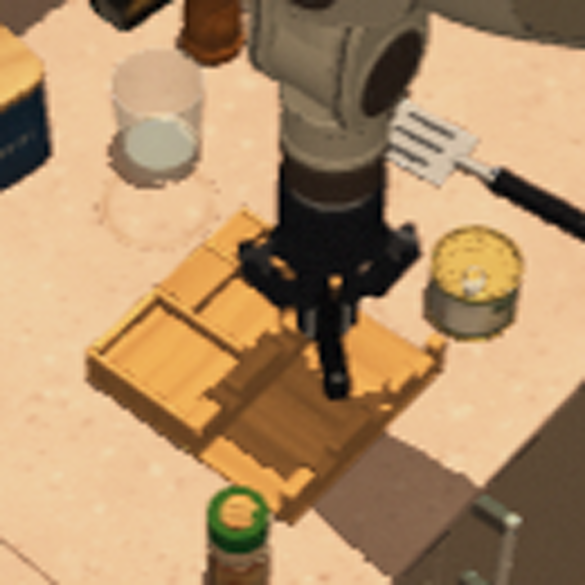

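carry_out:
  moves:
    - [0, 0, -0.1, -0.09, -1]
    - [0, 0, -0.1, -0.18, -1]
    - [0, 0, -0.1, -0.27, -1]
    - [0, 0, -0.1, -0.36, -1]
    - [0, 0, -0.1, -0.45, -1]
    - [0, 0, -0.1, -0.468, -1]
    - [0, 0, -0.1, -0.468, -1]
    - [0, 0, -0.1, -0.468, -1]

```text
clock: 5.0
eef_pos: [0.4907, 0.008, 0.1607]
tool_rot: [0.701, 0.713, -0.0, -0.0]
ft_force: [-0.5, 0.5, -0.2]
grip_width: 0.0183
```

```bash
python3 plan.py 0.4947 -0.0666 0.12 91.15
```

```text
t 5.0 pos [0.4907 0.008  0.1607] yaw 91.0 tilt [-0.0011 -0.     -1.    ] w 0.0183 F [-0.5  0.5 -0.2] j [ 0.02  0.29 -0.19  1.09 -0.   -0.  ]
shift units [-0.747  0.028  0.407] roll -0.0017
```

carry_out:
  moves:
    - [-0.2, 0.01, 0, 0, -1]
    - [-0.4, 0.02, 0, 0, -1]
    - [-0.6, 0.03, 0.1, 0, -1]
    - [-0.745, 0.03, 0.2, -0.002, -1]
    - [-0.745, 0.03, 0.4, -0.002, -1]
    - [-0.745, 0.03, 0.4, -0.002, -1]
    - [-0.745, 0.03, 0.4, -0.002, -1]
    - [-0.745, 0.03, 0.4, -0.002, -1]

```text
clock: 5.8
eef_pos: [0.4961, -0.0662, 0.1222]
tool_rot: [0.699, 0.715, 0.0, 0.001]
ft_force: [0.1, 0.6, -0.9]
grip_width: 0.0179
```

```bash
python3 plan.py 0.4947 -0.0666 0.055 91.15; cat > ov.py <<'E'
import sys
from rack import *
def ov(f,n,tool,p,roi,s,out,rk=True):
    x0,y0,w,h=roi
    im=cv2.imread(f'pics/{f}.png')[y0:y0+h,x0:x0+w]; im=cv2.resize(im,None,fx=s,fy=s,interpolation=cv2.INTER_CUBIC)
    x=json.load(open('rack.json')); r=[x[0]/1e3,x[1]/1e3,x[2]/100,0]
    if rk:
        for l in wire():
            q=(proj(n,T(r,l))-[x0-.5,y0-.5])*s; cv2.polylines(im,[q.round().astype(np.int32)],False,(255,0,255),1)
    if tool:
        for P in parts(tool):
            q=(proj(n,T(p,P))-[x0-.5,y0-.5])*s
            cv2.polylines(im,[cv2.convexHull(q.round().astype(np.int32))],True,(0,255,0),1)
    cv2.imwrite(f'pics/{out}.png',im)
E
python3 - <<'E'
from ov import *
o=bot.get_obs(); p=o['eef_pos']
tp=[p[0]-.0018,p[1],np.radians(1.1),p[2]-.0296]; print(tp)
snap('side','s4');snap('top','t4')
ov('s4','side','spreader',tp,(200,120,130,120),6,'s4a'); ov('t4','top','spreader',tp,(220,140,100,100),6,'t4a')
E
```

```text
t 5.8 pos [ 0.4961 -0.0662  0.1222] yaw 91.3 tilt [ 1.3e-03 -2.0e-04 -1.0e+00] w 0.0179 F [ 0.1  0.6 -0.9] j [-0.13  0.34 -0.22  1.    0.   -0.16]
shift units [-0.004 -0.015  0.671] roll 0.0016
[np.float64(0.49427251215748647), np.float64(-0.0661945447063444), np.float64(0.019198621771937627), np.float64(0.09255140023669527)]
```

View pics/s4a.png

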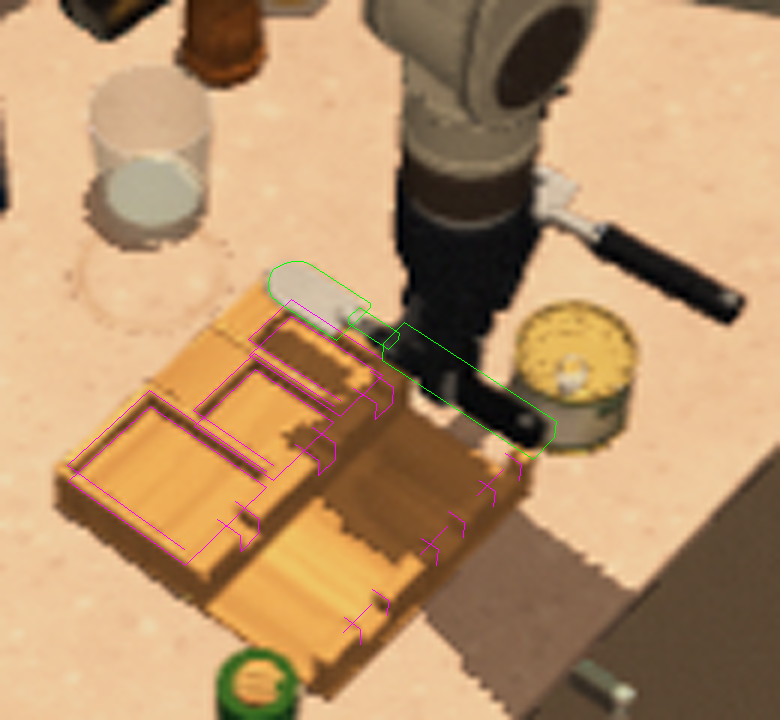

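View pics/t4a.png

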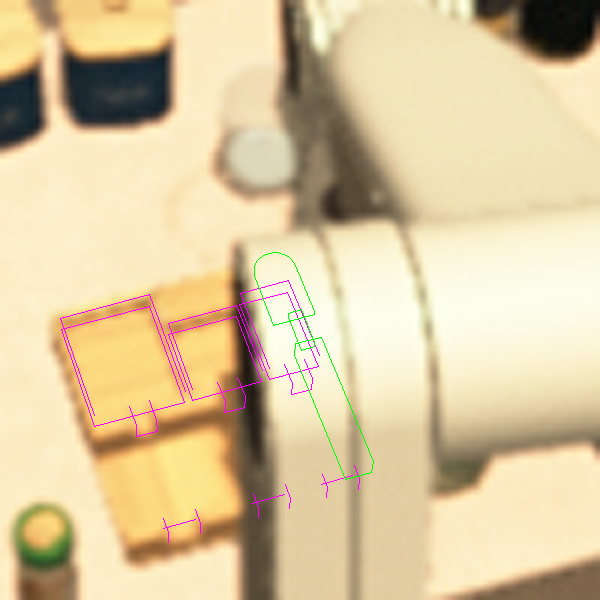

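```bash
cat > rack2.py <<'E'
from rack import *
roi=(200,150,95,95); x,y,w,h=roi
X,Y=np.meshgrid(np.arange(x,x+w),np.arange(y,y+h))
def go(f,ex,v0,fixxb=None):
    im=cv2.imread(f'pics/{f}.png').astype(float)[y:y+h,x:x+w]; F=(im[...,2]-im[...,0])/(im[...,2]+20)
    W=np.ones((h,w),bool)
    for a,b,c,d in ex: W[(X>=a)&(X<=b)&(Y>=c)&(Y<=d)]=0
    W&=im.max(-1)>45
    W[Y>250-(X-255)*1.05]=0
    def cost(v):
        p=[v[0]/1e3,v[1]/1e3,v[2]/100,0]
        m=cv2.GaussianBlur(mask('side',[T(p,P) for P in rackhulls(v[3])],roi),(0,0),.6)
        A=np.c_[m[W],np.ones(W.sum())]; r=F[W]-A@np.linalg.lstsq(A,F[W],rcond=None)[0]
        return np.minimum(r*r,.03).mean()*1e4
    xx=np.array(v0,float)
    for st in(6,3,1):
        r=minimize(cost,xx,method='Nelder-Mead',options=dict(initial_simplex=np.vstack([xx]+[xx+st*e for e in np.eye(4)]),xatol=.02,fatol=1e-3)); xx=r.x
    return xx,r.fun,W,F
if __name__=='__main__':
    v0=json.load(open('rack.json'))
    for ex in ([(244,300,150,204),(232,252,225,250)],[(244,300,150,204),(232,252,225,250),(262,300,204,250)]):
        v,c,W,F=go('s4',ex,v0); print(v.round(2),c)
    v,c,W,F=go('s0',[(246,274,172,224),(232,252,225,250),(282,300,150,196)],v0); print('s0',v.round(2),c)
    F=np.where(W,F,0); cv2.imwrite('pics/F.png',cv2.resize((F*255).clip(0,255).astype(np.uint8),None,fx=6,fy=6,interpolation=cv2.INTER_NEAREST))
E
python3 rack2.py
```

```text
[490.37   2.28   1.91 166.68] 8.257395443328939
[490.98   2.03   2.28 166.02] 8.15285880617659
s0 [491.66   2.76   1.93 165.16] 11.201901981632961
```

View pics/F.png

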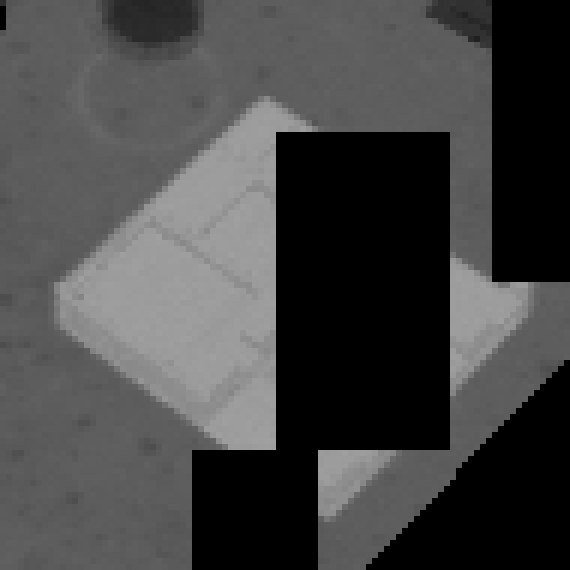

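carry_out:
  moves:
    - [-0.012, -0.017, 0.15, 0.002, -1]
    - [-0.012, -0.017, 0.3, 0.002, -1]
    - [-0.012, -0.017, 0.4, 0.002, -1]
    - [-0.012, -0.017, 0.46, 0.002, -1]
    - [-0.012, -0.017, 0.5, 0.002, -1]
    - [-0.012, -0.017, 0.54, 0.002, -1]
    - [-0.012, -0.017, 0.58, 0.002, -1]
    - [-0.012, -0.017, 0.61, 0.002, -1]
    - [-0.012, -0.017, 0.61, 0.002, -1]

```text
clock: 6.8
eef_pos: [0.4936, -0.0676, 0.06]
tool_rot: [0.7, 0.714, -0.0, -0.0]
ft_force: [-0.6, -0.7, 0.3]
grip_width: 0.018
```

```bash
python3 - <<'E'
from ov import *
json.dump([491.2,2.4,2.0,166],open('rack.json','w'))
print(np.round(bot.get_obs()['ft_force'],1))
snap('side','s5')
tp=[.4926,-.0676,np.radians(1.15),.033]
ov('s5','side','spreader',tp,(200,140,110,100),7,'s5a')
E
```

```text
[-0.6 -0.7  0.3]
```

View pics/s5a.png

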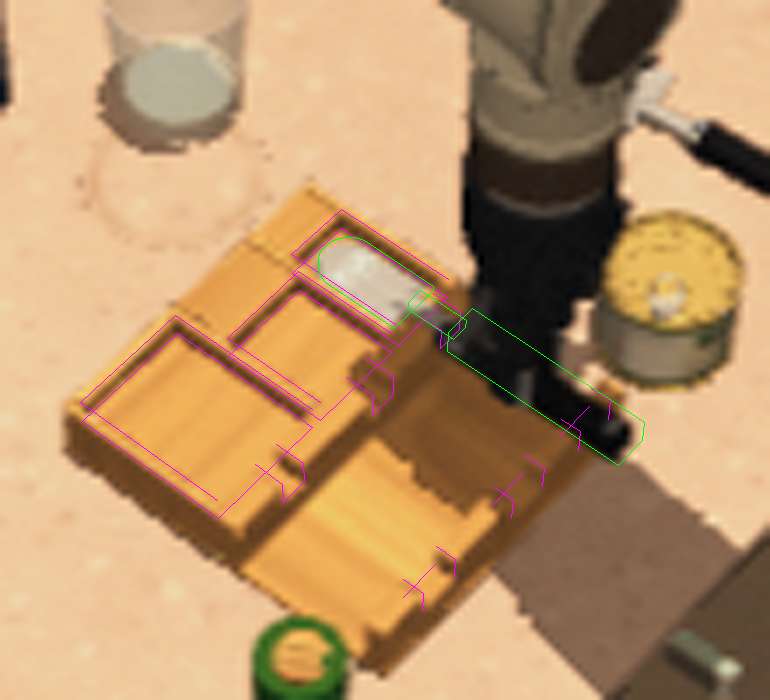

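carry_out:
  moves:
    - [0, 0, 0.02, 0, -1]
    - [0, 0, 0.04, 0, -1]
    - [0, 0, 0.06, 0, -1]
    - [0, 0, 0.06, 0, -1]

```text
clock: 7.25
eef_pos: [0.4942, -0.0677, 0.0575]
tool_rot: [0.7, 0.714, 0.001, 0.001]
ft_force: [-7.1, 0.3, 23.4]
grip_width: 0.0185
```

carry_out:
  moves:
    - [0, 0, 0.03, 0, -0.2]
    - [0, 0, 0.03, 0, -0.1]
    - [0, 0, 0.03, 0, -0.1]
    - [0, 0, 0.03, 0, -0.1]
    - [0, 0, -0.1, 0, -0.1]
    - [0, 0, -0.4, 0, -0.1]
    - [0, 0, -0.7, 0, -0.1]
    - [0, 0, -1.0, 0, -0.1]
    - [0, 0, -1.0, 0, -0.1]
    - [0, 0, -1.0, 0, -0.1]

```text
clock: 8.25
eef_pos: [0.4943, -0.0677, 0.1547]
tool_rot: [0.7, 0.714, 0.0, 0.001]
ft_force: [0.4, -0.5, -0.5]
grip_width: 0.0384
```

```bash
python3 plan.py 0.4846 0.3161 0.15 90.8; python3 - <<'E'
from ov import *
snap('side','s6')
tp=[.4926,-.0676,np.radians(1.15),.028]
ov('s6','side','spreader',tp,(200,140,110,100),7,'s6a')
ov('s6','side',None,tp,(200,140,110,100),7,'s6b',False)
E
```

```text
t 8.25 pos [ 0.4943 -0.0677  0.1547] yaw 91.11 tilt [ 1.4e-03 -2.0e-04 -1.0e+00] w 0.0384 F [ 0.4 -0.5 -0.5] j [-0.14  0.31 -0.18  1.08 -0.   -0.16]
shift units [ 3.839 -0.022  0.046] roll 0.0034
```

View pics/s6a.png

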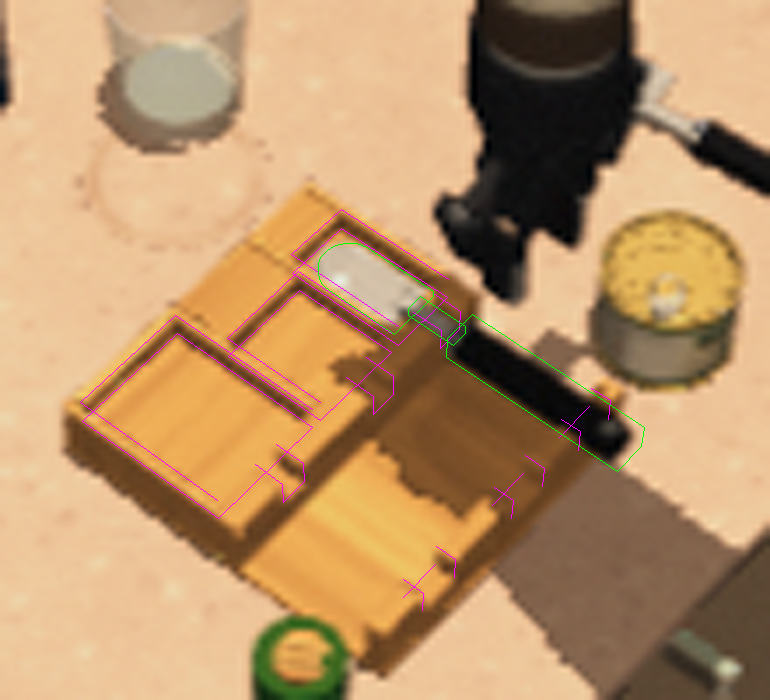

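View pics/s6b.png

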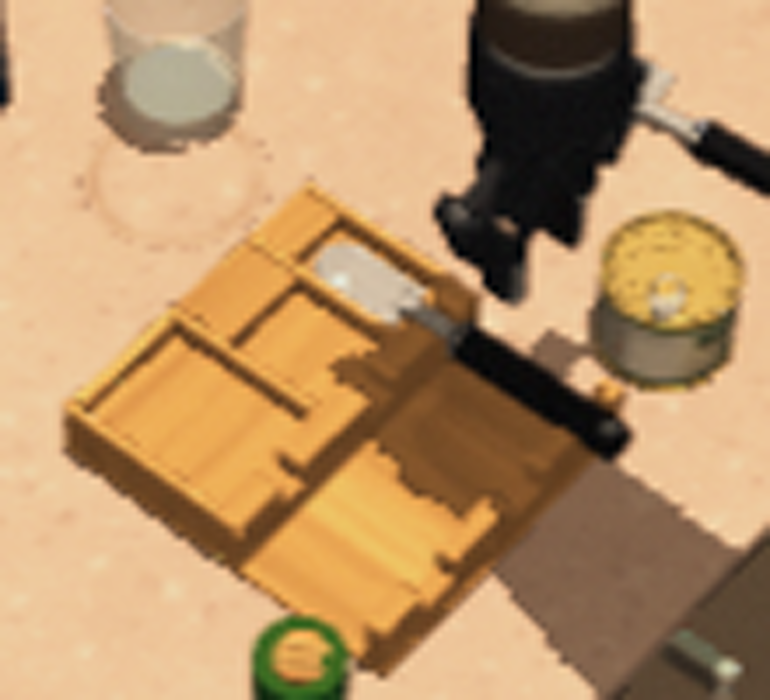

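The spreader is seated: its head is in the narrow pocket around (365,280) and its handle is in the front notch around (600,430). On to the spoon.

carry_out:
  moves:
    - [0.1, 0, -0.2, 0, 0.1]
    - [0.5, 0, -0.5, 0, 0.1]
    - [0.96, 0, -0.5, 0, 0.1]
    - [0.96, 0, -0.5, 0, 0.1]

```text
clock: 8.7
eef_pos: [0.4915, 0.0325, 0.2035]
tool_rot: [0.698, 0.716, 0.0, -0.001]
ft_force: [0.9, 0.0, -1.2]
grip_width: 0.0469
```

carry_out:
  moves:
    - [0.48, 0, 0, 0, 0.1]
    - [0.96, 0, 0, 0, 0.1]
    - [0.96, 0, 0, 0, 0.1]

```text
clock: 9.0
eef_pos: [0.489, 0.1283, 0.2023]
tool_rot: [0.698, 0.716, -0.001, -0.001]
ft_force: [0.0, -0.9, 0.9]
grip_width: 0.0471
```

carry_out:
  moves:
    - [0.48, 0, 0, 0, 0.1]
    - [0.96, 0, 0, 0, 0.1]
    - [0.96, 0, 0, 0, 0.1]

```text
clock: 9.3
eef_pos: [0.4876, 0.2238, 0.2024]
tool_rot: [0.698, 0.716, -0.001, -0.001]
ft_force: [-0.5, -0.3, -0.5]
grip_width: 0.047
```

carry_out:
  moves:
    - [0.48, 0, 0, 0.003, 0.1]
    - [0.96, -0.01, 0, 0.003, 0.1]
    - [0.96, -0.01, 0.5, 0.003, 0.1]
    - [0.96, -0.01, 0.8, 0.003, 0.1]
    - [0.96, -0.01, 0.8, 0.003, 0.1]
    - [0.96, -0.01, 0.8, 0.003, 0.1]

```text
clock: 9.9
eef_pos: [0.4851, 0.3146, 0.1233]
tool_rot: [0.702, 0.712, -0.002, -0.0]
ft_force: [-0.2, -0.8, 0.5]
grip_width: 0.047
```

```bash
python3 plan.py 0.4846 0.3161 0.031 90.8; python3 - <<'E'
from ov import *
snap('side','s7')
ov('s7','side',None,0,(150,190,110,110),6,'s7b',False)
from rack2 import *
v,c,W,F=go('s7',[(232,252,225,250),(257,300,150,250)],[491.2,2.4,2.0,166]); print(v.round(2),c)
E
```

```text
t 9.9 pos [0.4851 0.3146 0.1233] yaw 90.77 tilt [-0.0027 -0.0022 -1.    ] w 0.047 F [-0.2 -0.8  0.5] j [ 0.58  0.48  0.    1.09 -0.    0.56]
shift units [ 0.017 -0.002  0.923] roll -0.0003
[473.17  47.91 -45.87 118.66] 28.64511515424667
```

View pics/s7b.png

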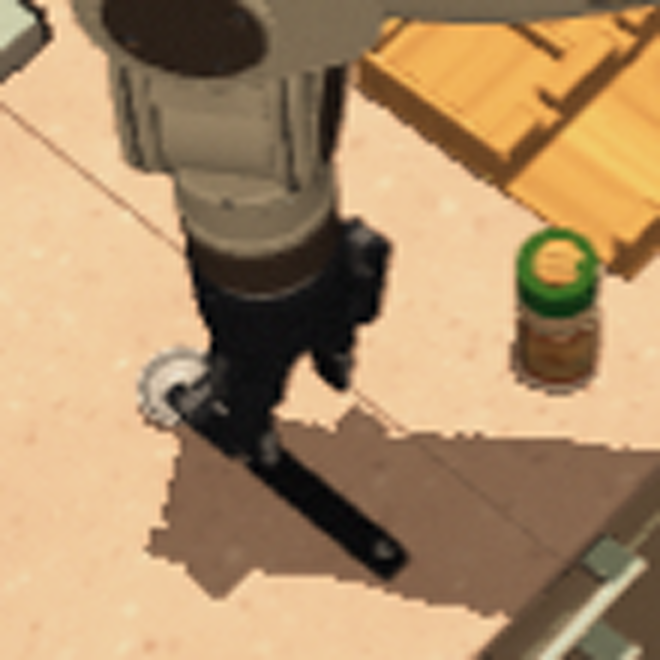

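carry_out:
  moves:
    - [0, 0, 0.3, 0, 0.1]
    - [0, 0, 0.6, 0, 0.1]
    - [0, 0, 0.8, 0, 0.1]
    - [0, 0, 0.93, 0, 0.1]
    - [0, 0, 0.93, 0, 0.1]
    - [0, 0, 0.93, 0, -1]
    - [0, 0, 0.93, 0, -1]
    - [0, 0, 0.93, 0, -1]
    - [0, 0, 0.93, 0, -1]
    - [0, 0, 0.93, 0, -1]
    - [0, 0, 0.93, 0, -1]

```text
clock: 11.05
eef_pos: [0.4868, 0.317, 0.0335]
tool_rot: [0.702, 0.712, 0.002, 0.001]
ft_force: [0.8, -0.6, 5.7]
grip_width: 0.0181
```

carry_out:
  moves:
    - [0, 0, -0.1, 0, -1]
    - [0, 0, -0.3, 0, -1]
    - [0, 0, -0.5, 0, -1]
    - [0, 0, -0.7, 0, -1]
    - [0, 0, -1.0, 0, -1]
    - [0, 0, -1.0, 0, -1]
    - [0, 0, -1.0, 0, -1]

```text
clock: 11.75
eef_pos: [0.4857, 0.3166, 0.1323]
tool_rot: [0.702, 0.712, 0.001, 0.0]
ft_force: [-0.4, 0.2, -1.1]
grip_width: 0.0177
```

```bash
python3 plan.py 0.4846 0.3161 0.2 90.8; python3 - <<'E'
from ov import *
snap('side','s8');snap('top','t8')
ov('s8','side',None,0,(150,170,110,110),5,'s8b',False)
ov('s8','side','spreader',[.4926,-.0676,np.radians(1.15),.028],(200,140,110,100),7,'s8c')
E
```

```text
t 11.75 pos [0.4857 0.3166 0.1323] yaw 90.85 tilt [ 0.0018  0.0012 -1.    ] w 0.0177 F [-0.4  0.2 -1.1] j [0.58 0.47 0.01 1.11 0.   0.56]
shift units [-0.004 -0.01  -0.677] roll 0.0005
```

View pics/s8b.png

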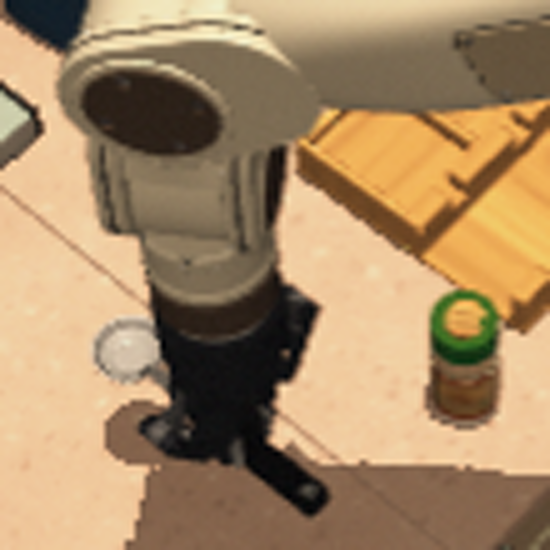

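View pics/s8c.png

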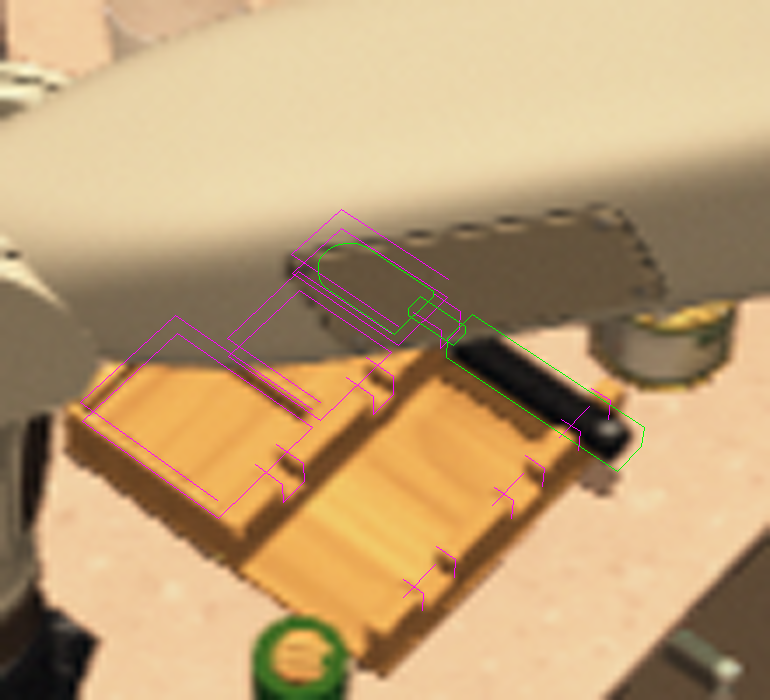

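carry_out:
  moves:
    - [0, 0, -0.3, 0, -1]
    - [0, 0, -0.6, 0, -1]
    - [-0.1, 0, -0.9, 0, -1]
    - [-0.3, 0, -0.9, 0, -1]
    - [-0.5, 0, -0.9, 0, -1]
    - [-0.7, 0, -0.9, 0, -1]
    - [-0.9, 0, -0.9, 0, -1]

```text
clock: 12.55
eef_pos: [0.4858, 0.2252, 0.2196]
tool_rot: [0.702, 0.712, -0.002, -0.001]
ft_force: [0.5, 0.9, -0.8]
grip_width: 0.0181
```

carry_out:
  moves:
    - [-0.25, 0, 0, 0, -1]
    - [-0.5, 0, 0, 0, -1]
    - [-0.75, 0, 0, 0, -1]
    - [-1.0, 0, 0, 0, -1]

```text
clock: 12.95
eef_pos: [0.4871, 0.1251, 0.2196]
tool_rot: [0.702, 0.712, -0.001, -0.001]
ft_force: [0.3, -0.3, -1.0]
grip_width: 0.0183
```

carry_out:
  moves:
    - [-0.25, 0, 0, 0, -1]
    - [-0.5, 0, 0, 0, -1]
    - [-0.75, 0, 0, 0, -1]
    - [-1.0, 0, 0, 0, -1]

```text
clock: 13.35
eef_pos: [0.4886, 0.0253, 0.2197]
tool_rot: [0.702, 0.712, -0.001, -0.001]
ft_force: [-0.9, 0.2, -0.7]
grip_width: 0.018
```

carry_out:
  moves:
    - [-0.2, 0, 0.1, -0.003, -1]
    - [-0.4, 0.02, 0.3, -0.003, -1]
    - [-0.4, 0.02, 0.6, -0.003, -1]
    - [-0.4, 0.02, 0.9, -0.003, -1]
    - [-0.4, 0.02, 1.0, -0.003, -1]
    - [-0.4, 0.02, 1.0, -0.003, -1]
    - [-0.4, 0.02, 1.0, -0.003, -1]

```text
clock: 14.05
eef_pos: [0.4926, -0.0135, 0.1217]
tool_rot: [0.7, 0.714, 0.0, 0.0]
ft_force: [0.8, 0.3, -1.2]
grip_width: 0.0179
```

```bash
python3 plan.py 0.4918 -0.0136 0.06 91.15; python3 - <<'E'
from ov import *
snap('side','s9')
ov('s9','side','spoon',[.4915,-.0136,np.radians(1.15),.089],(200,120,110,110),7,'s9a')
E
```

```text
t 14.05 pos [ 0.4926 -0.0135  0.1217] yaw 91.13 tilt [ 2.e-04  0.e+00 -1.e+00] w 0.0179 F [ 0.8  0.3 -1.2] j [-0.03  0.33 -0.24  1.    0.   -0.05]
shift units [-0.001 -0.008  0.617] roll -0.0002
```

View pics/s9a.png

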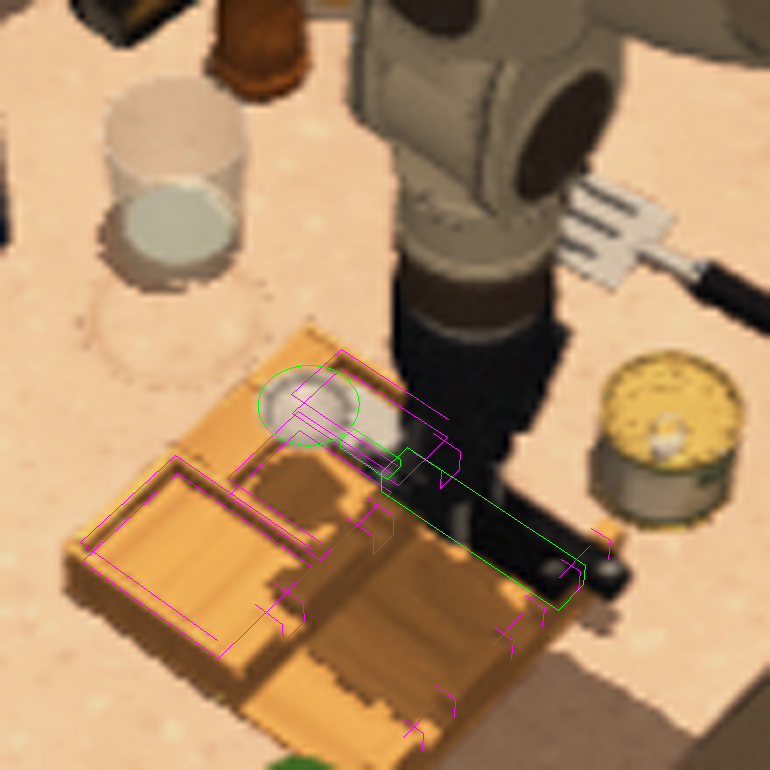

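carry_out:
  moves:
    - [0, -0.005, 0.15, 0, -1]
    - [0, -0.005, 0.28, 0, -1]
    - [0, -0.005, 0.38, 0, -1]
    - [0, -0.005, 0.43, 0, -1]
    - [0, -0.005, 0.48, 0, -1]
    - [0, -0.005, 0.52, 0, -1]
    - [0, -0.005, 0.56, 0, -1]
    - [0, -0.005, 0.56, 0, -1]

```text
clock: 14.9
eef_pos: [0.4914, -0.0137, 0.0649]
tool_rot: [0.7, 0.714, -0.0, -0.0]
ft_force: [-0.7, 0.6, -0.8]
grip_width: 0.0181
```

carry_out:
  moves:
    - [0, 0, 0.02, 0, -1]
    - [0, 0, 0.04, 0, -1]
    - [0, 0, 0.06, 0, -1]
    - [0, 0, 0.06, 0, -1]

```text
clock: 15.3
eef_pos: [0.492, -0.0137, 0.0613]
tool_rot: [0.7, 0.714, 0.0, 0.0]
ft_force: [-4.0, 1.4, 14.4]
grip_width: 0.0177
```

```bash
python3 - <<'E'
from ov import *
snap('side','s10')
ov('s10','side',None,0,(200,120,110,110),7,'s10a',False)
E
```

```text
(no output)
```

View pics/s10a.png

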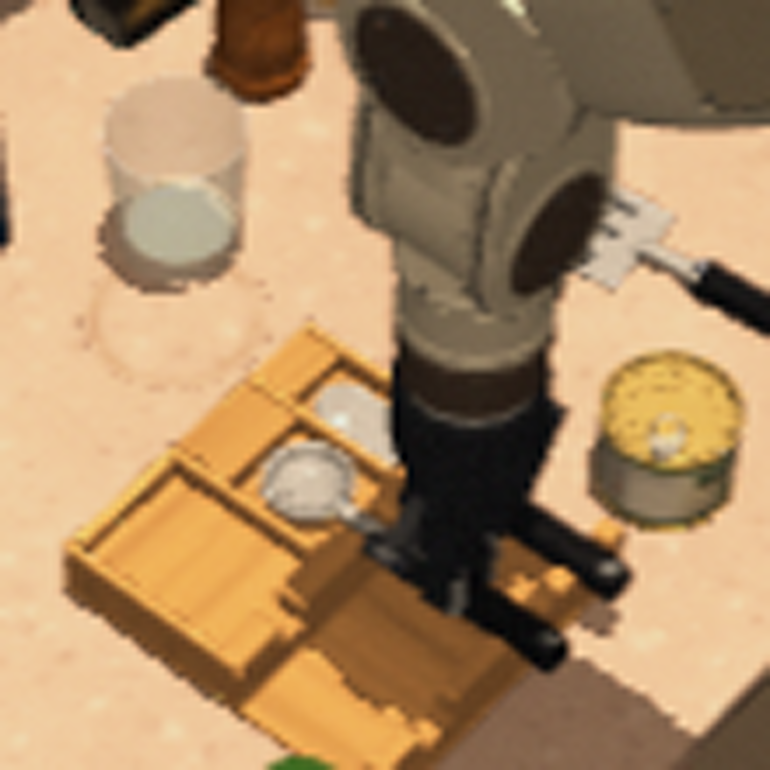

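carry_out:
  moves:
    - [0, 0, 0, 0, -0.3]
    - [0, 0, 0, 0, -0.2]
    - [0, 0, 0, 0, -0.2]
    - [0, 0, 0, 0, -0.2]
    - [0, 0, -0.1, 0, -0.2]
    - [0, 0, -0.4, 0, -0.2]
    - [0, 0, -0.7, 0, -0.2]
    - [0, 0, -1.0, 0, -0.2]
    - [0, 0, -1.0, 0, -0.2]
    - [0, 0, -1.0, 0, -0.2]

```text
clock: 16.35
eef_pos: [0.4923, -0.0137, 0.1605]
tool_rot: [0.7, 0.714, 0.001, 0.001]
ft_force: [-0.8, 0.8, -0.7]
grip_width: 0.034
```

```bash
python3 plan.py 0.4994 -0.2768 0.2 94.6; python3 - <<'E'
from ov import *
snap('side','s11')
ov('s11','side','spoon',[.4915,-.0136,np.radians(1.15),.028],(200,140,110,100),7,'s11a')
E
```

```text
t 16.35 pos [ 0.4923 -0.0137  0.1605] yaw 91.11 tilt [ 2.5e-03 -1.0e-04 -1.0e+00] w 0.034 F [-0.8  0.8 -0.7] j [-0.03  0.29 -0.19  1.09  0.   -0.05]
shift units [-2.632  0.021 -0.395] roll -0.0388
```

View pics/s11a.png

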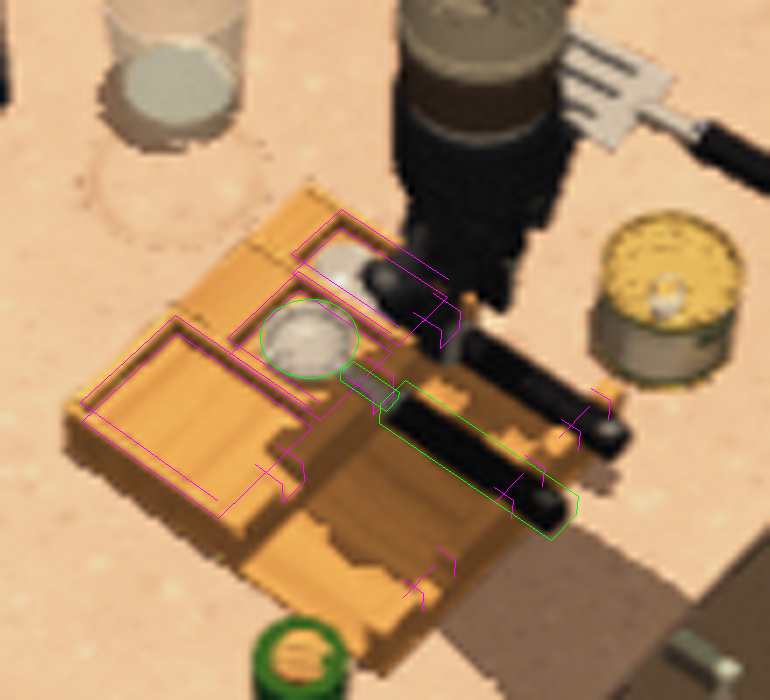

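carry_out:
  moves:
    - [-0.1, 0, -0.1, 0, 0.1]
    - [-0.5, 0, -0.1, 0, 0.1]
    - [-0.88, 0, -0.1, 0, 0.1]
    - [-0.88, 0, -0.1, 0, 0.1]

```text
clock: 16.8
eef_pos: [0.493, -0.1058, 0.1689]
tool_rot: [0.702, 0.712, -0.001, 0.0]
ft_force: [0.6, -0.3, 0.1]
grip_width: 0.047
```

carry_out:
  moves:
    - [-0.44, 0, 0, 0, 0.1]
    - [-0.88, 0, 0, 0, 0.1]
    - [-0.88, 0, 0, 0, 0.1]

```text
clock: 17.1
eef_pos: [0.4948, -0.1939, 0.1688]
tool_rot: [0.702, 0.712, -0.001, 0.0]
ft_force: [1.1, 0.4, -0.4]
grip_width: 0.0468
```

carry_out:
  moves:
    - [-0.44, 0.02, 0, -0.037, 0.1]
    - [-0.87, 0.036, 0, -0.037, 0.1]
    - [-0.87, 0.036, 0.3, -0.037, 0.1]
    - [-0.87, 0.036, 0.5, -0.037, 0.1]
    - [-0.87, 0.036, 0.5, -0.037, 0.1]

```text
clock: 17.6
eef_pos: [0.4976, -0.2749, 0.1155]
tool_rot: [0.679, 0.734, -0.001, -0.004]
ft_force: [-0.4, 0.6, -0.3]
grip_width: 0.0471
```

```bash
python3 plan.py 0.500 -0.2768 0.031 94.4; python3 - <<'E'
from ov import *
print('tin',ray('side',[[295.5,178]],.058), 'jar',ray('side',[[243,232]],.106))
snap('side','s12');snap('top','t12')
p=json.load(open('tools.json'))['turner']+[0]
ov('s12','side','turner',p,(240,100,100,90),7,'s12a')
ov('t12','top','turner',p,(220,140,110,110),6,'t12a')
E
```

```text
t 17.6 pos [ 0.4976 -0.2749  0.1155] yaw 94.42 tilt [-0.0076  0.0046 -1.    ] w 0.0471 F [-0.4  0.6 -0.3] j [-0.5   0.48 -0.03  1.07  0.   -0.58]
shift units [-0.026  0.028  0.845] roll 0.0002
tin [[ 0.47262683 -0.15796405  0.058     ]] jar [[0.44488557 0.15653248 0.106     ]]
```

View pics/s12a.png

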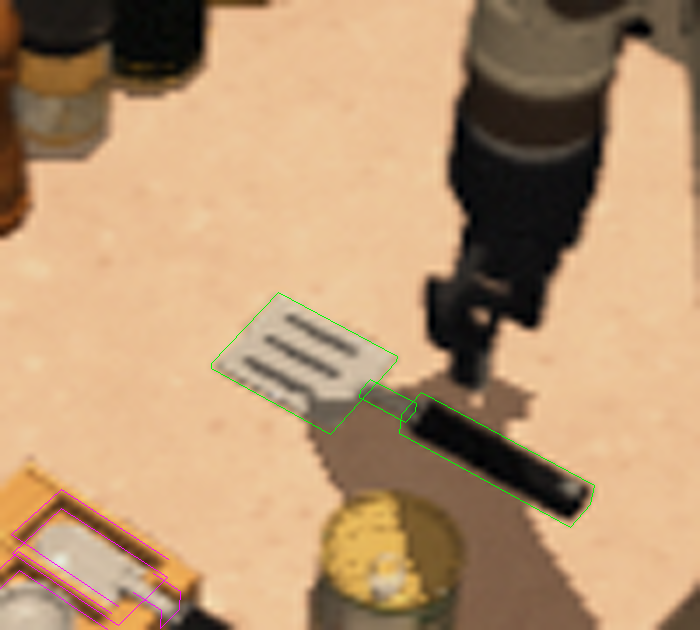

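View pics/t12a.png

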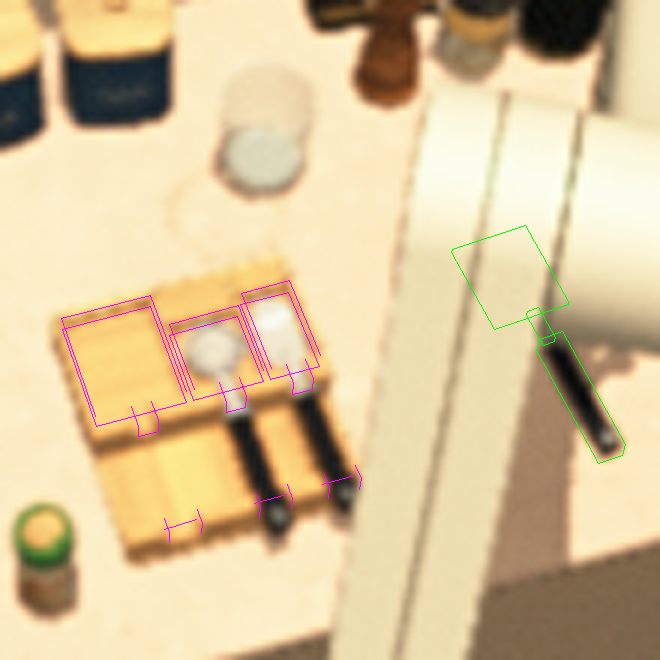

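carry_out:
  moves:
    - [0, 0, 0.3, 0, 0.1]
    - [0, 0, 0.6, 0, 0.1]
    - [0, 0, 0.8, 0, 0.1]
    - [0, 0, 0.88, 0, 0.1]
    - [0, 0, 0.88, 0, 0.1]
    - [0, 0, 0.88, 0, -1]
    - [0, 0, 0.88, 0, -1]
    - [0, 0, 0.88, 0, -1]
    - [0, 0, 0.88, 0, -1]
    - [0, 0, 0.88, 0, -1]
    - [0, 0, 0.88, 0, -1]

```text
clock: 18.8
eef_pos: [0.5018, -0.2773, 0.0335]
tool_rot: [0.679, 0.734, 0.001, 0.002]
ft_force: [-1.3, -0.1, 6.6]
grip_width: 0.018
```

carry_out:
  moves:
    - [0, 0, -0.1, 0, -1]
    - [0, 0, -0.3, 0, -1]
    - [0, 0, -0.5, 0, -1]
    - [0, 0, -0.7, 0, -1]
    - [0, 0, -1.0, 0, -1]
    - [0, 0, -1.0, 0, -1]
    - [0, 0, -1.0, 0, -1]

```text
clock: 19.5
eef_pos: [0.5008, -0.2768, 0.1323]
tool_rot: [0.679, 0.734, 0.0, 0.001]
ft_force: [0.4, 0.1, -0.5]
grip_width: 0.0178
```

```bash
python3 plan.py 0.500 -0.2768 0.131 94.4; python3 - <<'E'
from ov import *
snap('side','s13')
ov('s13','side','turner',[.4997,-.2767,np.radians(4.44),.1],(240,100,100,90),7,'s13a')
E
```

```text
t 19.5 pos [ 0.5008 -0.2768  0.1323] yaw 94.44 tilt [ 0.0018 -0.001  -1.    ] w 0.0178 F [ 0.4  0.1 -0.5] j [-0.5   0.46 -0.01  1.1  -0.   -0.58]
shift units [ 0.001 -0.008  0.013] roll 0.0004
```

View pics/s13a.png

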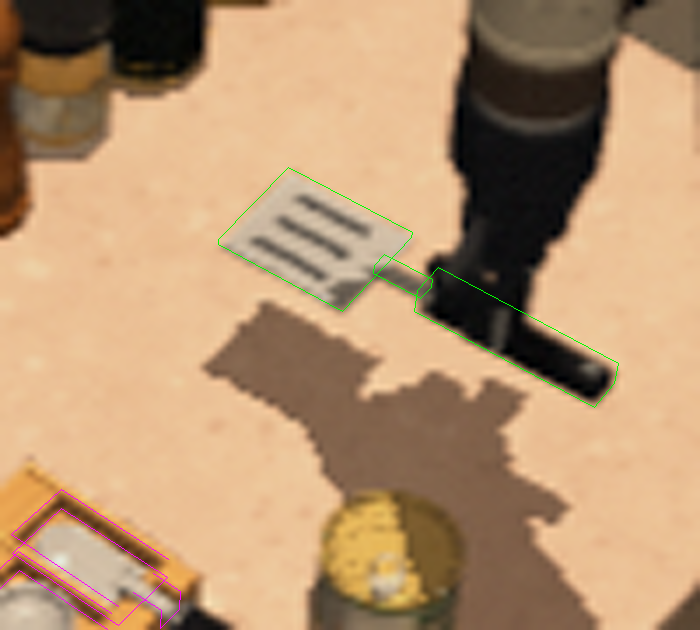

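carry_out:
  moves:
    - [0, 0, -0.2, 0, -1]
    - [0, 0, -0.4, 0, -1]
    - [0.1, 0, -0.6, 0, -1]
    - [0.3, 0.01, -0.6, 0, -1]
    - [0.5, 0.02, -0.6, 0, -1]
    - [0.7, 0.03, -0.6, 0, -1]
    - [0.83, 0.04, -0.6, 0, -1]

```text
clock: 20.25
eef_pos: [0.4968, -0.192, 0.1897]
tool_rot: [0.679, 0.734, -0.001, -0.002]
ft_force: [-0.5, 0.7, -0.7]
grip_width: 0.0177
```

carry_out:
  moves:
    - [0.2, 0.01, 0, 0, -1]
    - [0.4, 0.02, 0, 0, -1]
    - [0.6, 0.03, 0, 0, -1]
    - [0.83, 0.04, 0, 0, -1]

```text
clock: 20.65
eef_pos: [0.4949, -0.1098, 0.1902]
tool_rot: [0.679, 0.734, -0.001, -0.001]
ft_force: [1.3, -0.3, -1.5]
grip_width: 0.0179
```

carry_out:
  moves:
    - [0.2, 0.01, 0, 0, -1]
    - [0.4, 0.02, 0, 0, -1]
    - [0.6, 0.03, 0, 0, -1]
    - [0.83, 0.04, 0, 0, -1]

```text
clock: 21.05
eef_pos: [0.4925, -0.0268, 0.1903]
tool_rot: [0.679, 0.734, -0.001, -0.001]
ft_force: [-0.1, 0.2, -1.4]
grip_width: 0.0177
```

carry_out:
  moves:
    - [0.2, 0.01, 0, 0.01, -1]
    - [0.4, 0.02, 0, 0.02, -1]
    - [0.6, 0.03, 0, 0.037, -1]
    - [0.838, 0.045, 0, 0.037, -1]
    - [0.838, 0.045, 0.3, 0.037, -1]
    - [0.838, 0.045, 0.6, 0.037, -1]
    - [0.838, 0.045, 0.7, 0.037, -1]
    - [0.838, 0.045, 0.7, 0.037, -1]
    - [0.838, 0.045, 0.7, 0.037, -1]

```text
clock: 21.95
eef_pos: [0.4915, 0.0564, 0.1218]
tool_rot: [0.7, 0.714, 0.0, 0.0]
ft_force: [1.0, -0.5, -1.1]
grip_width: 0.0181
```

```bash
python3 plan.py 0.4907 0.0564 0.06 91.15; python3 - <<'E'
from ov import *
snap('side','s14');snap('top','t14')
ov('s14','side','turner',[.4901,.0564,np.radians(1.11),.089],(190,120,110,110),7,'s14a')
ov('t14','top','turner',[.4901,.0564,np.radians(1.11),.089],(210,140,110,110),6,'t14a')
E
```

```text
t 21.95 pos [0.4915 0.0564 0.1218] yaw 91.09 tilt [ 3.e-04 -0.e+00 -1.e+00] w 0.0181 F [ 1.  -0.5 -1.1] j [ 0.11  0.33 -0.24  1.   -0.    0.1 ]
shift units [ 0.001 -0.008  0.618] roll -0.0007
```

View pics/s14a.png

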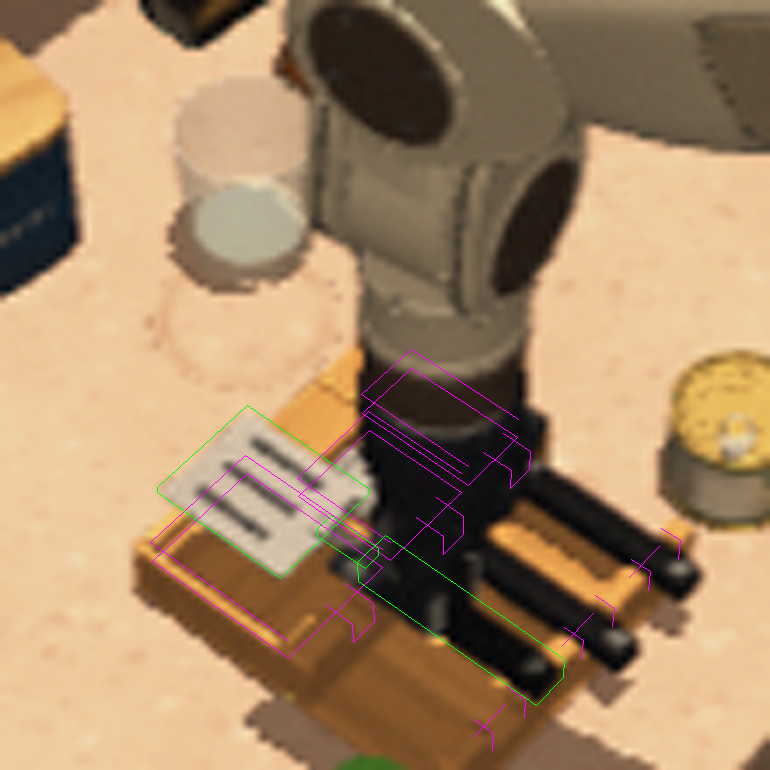

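View pics/t14a.png

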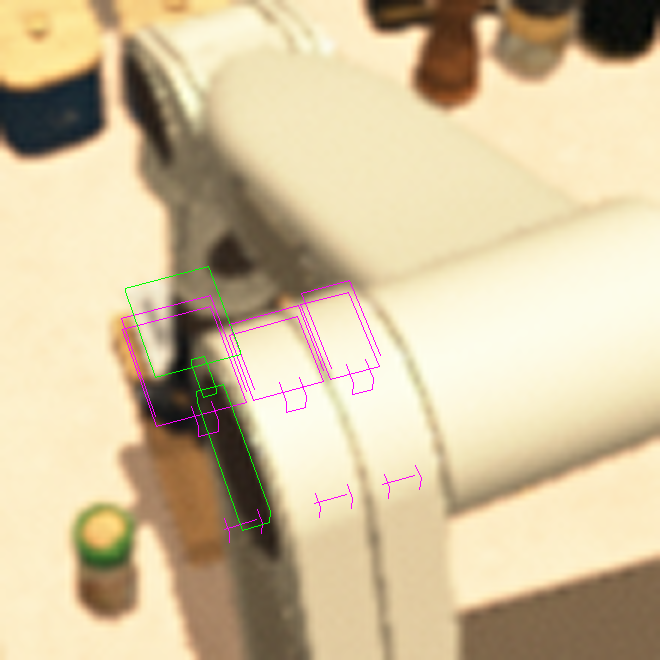

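carry_out:
  moves:
    - [0, 0, 0.15, 0, -1]
    - [0, 0, 0.28, 0, -1]
    - [0, 0, 0.38, 0, -1]
    - [0, 0, 0.43, 0, -1]
    - [0, 0, 0.46, 0, -1]
    - [0, 0, 0.48, 0, -1]
    - [0, 0, 0.5, 0, -1]
    - [0, 0, 0.5, 0, -1]

```text
clock: 22.85
eef_pos: [0.4911, 0.0565, 0.0714]
tool_rot: [0.7, 0.714, 0.0, 0.0]
ft_force: [-0.5, -0.1, -1.0]
grip_width: 0.0177
```

```bash
python3 - <<'E'
from ov import *
snap('side','s15')
ov('s15','side','turner',[.4901,.0564,np.radians(1.11),.039],(190,140,110,100),7,'s15a')
E
```

```text
(no output)
```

View pics/s15a.png

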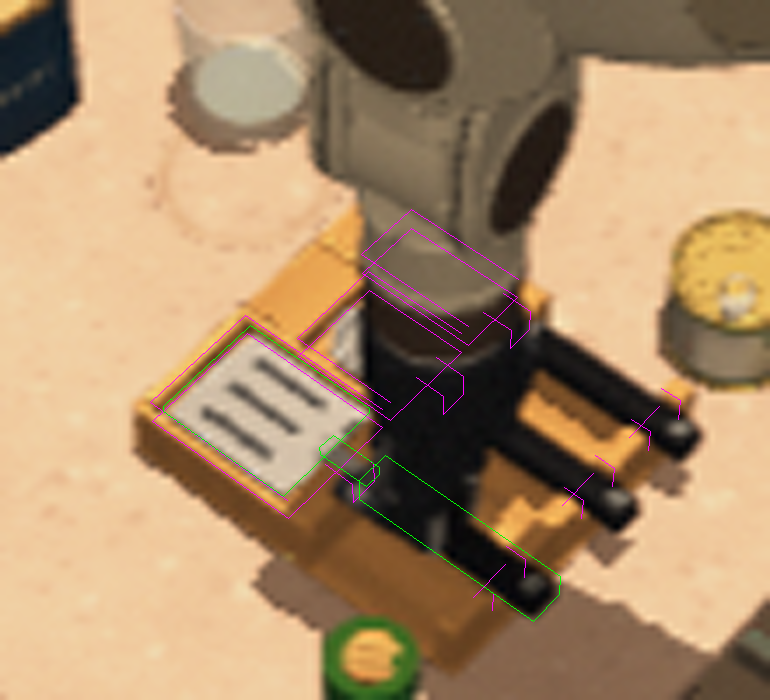

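No contact force, and the head is inside the pocket outline. Lowering the rest of the way.

carry_out:
  moves:
    - [0, 0, 0.03, 0, -1]
    - [0, 0, 0.06, 0, -1]
    - [0, 0, 0.09, 0, -1]
    - [0, 0, 0.12, 0, -1]
    - [0, 0, 0.12, 0, -1]

```text
clock: 23.4
eef_pos: [0.491, 0.0565, 0.0613]
tool_rot: [0.7, 0.714, 0.0, 0.0]
ft_force: [-5.7, 0.4, 17.3]
grip_width: 0.018
```

Same contact height as the spoon (0.0613), so it's seated. Releasing.

carry_out:
  moves:
    - [0, 0, 0, 0, -0.3]
    - [0, 0, 0, 0, -0.2]
    - [0, 0, 0, 0, -0.2]
    - [0, 0, 0, 0, -0.2]
    - [0, 0, -0.1, 0, -0.2]
    - [0, 0, -0.4, 0, -0.2]
    - [0, 0, -0.7, 0, -0.2]
    - [0, 0, -1.0, 0, -0.2]
    - [0, 0, -1.0, 0, -0.2]

```text
clock: 24.3
eef_pos: [0.4942, 0.0569, 0.1643]
tool_rot: [0.7, 0.714, 0.004, 0.003]
ft_force: [0.1, -0.1, 0.5]
grip_width: 0.0343
```

carry_out:
  moves:
    - [0, -0.1, -0.4, 0, -0.2]
    - [0, -0.4, -0.8, 0, -0.2]
    - [0, -0.8, -1.0, 0, -0.2]
    - [0, -0.8, -1.0, 0, -0.2]

```text
clock: 24.7
eef_pos: [0.4087, 0.0549, 0.2625]
tool_rot: [0.7, 0.714, 0.001, 0.001]
ft_force: [1.1, 0.5, -0.4]
grip_width: 0.0341
```

carry_out:
  moves:
    - [0.5, 0, 0, 0, -0.2]
    - [1.0, 0, 0, 0, -0.2]
    - [1.0, 0, 0, 0, -0.2]

```text
clock: 25.0
eef_pos: [0.409, 0.1595, 0.2587]
tool_rot: [0.698, 0.717, 0.001, -0.001]
ft_force: [0.5, -0.5, -0.2]
grip_width: 0.0338
```

carry_out:
  moves:
    - [0.5, 0, 0, 0, -0.2]
    - [1.0, 0, 0, 0, -0.2]
    - [1.0, 0, 0, 0, -0.2]

```text
clock: 25.3
eef_pos: [0.4072, 0.2594, 0.2581]
tool_rot: [0.698, 0.716, 0.0, -0.001]
ft_force: [-0.0, 0.2, -0.9]
grip_width: 0.034
```

```bash
python3 - <<'E'
from ov import *
snap('side','s16');snap('top','t16')
ov('s16','side','turner',[.4901,.0564,np.radians(1.11),.028],(190,140,110,100),7,'s16a')
ov('s16','side',None,0,(190,140,110,100),7,'s16b',False)
E
```

```text
(no output)
```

View pics/s16b.png

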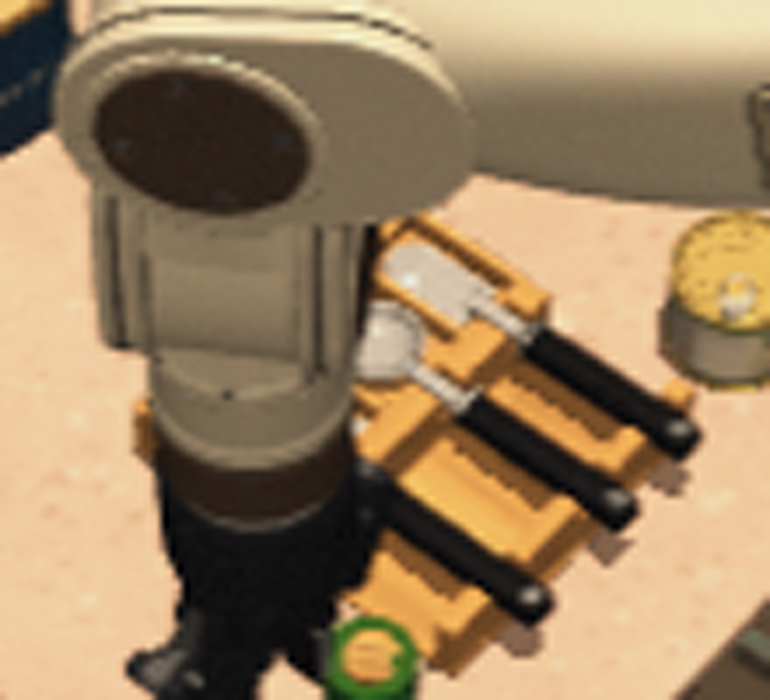

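View pics/s16.png

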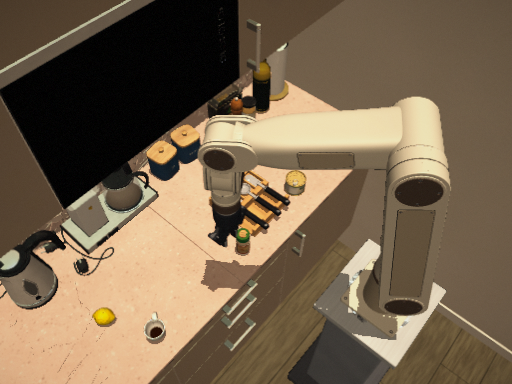

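View pics/t16.png

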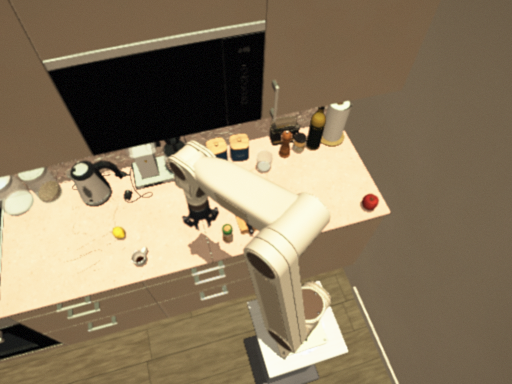

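The three handles lie parallel in their notches, but the arm hides the turner's head. I'll swing further away for a full view.

carry_out:
  moves:
    - [0.5, -0.3, 0, 0, -0.2]
    - [1.0, -0.8, 0, 0, -0.2]
    - [1.0, -0.8, 0, 0, -0.2]

```text
clock: 25.7
eef_pos: [0.3242, 0.3532, 0.2588]
tool_rot: [0.701, 0.714, -0.001, -0.0]
ft_force: [0.8, 0.1, -0.2]
grip_width: 0.0338
```

carry_out:
  moves:
    - [0.5, -0.3, 0, 0, -0.2]
    - [1.0, -0.8, 0, 0, -0.2]
    - [1.0, -0.8, 0, 0, -0.2]
    - [1.0, -0.8, 0, 0, -0.2]

```text
clock: 26.1
eef_pos: [0.242, 0.4526, 0.2587]
tool_rot: [0.699, 0.715, -0.0, -0.0]
ft_force: [0.6, 0.5, -0.3]
grip_width: 0.0342
```

```bash
python3 - <<'E'
from ov import *
snap('side','s17');snap('top','t17')
ov('s17','side','turner',[.4901,.0564,np.radians(1.11),.028],(190,140,110,100),7,'s17a')
ov('s17','side',None,0,(190,140,110,100),7,'s17b',False)
for t,p0 in dict(turner=(.4901,.0564,.02),spoon=(.4915,-.0136,.02),spreader=(.4926,-.0676,.02)).items():
    roi=dict(turner=(205,180,66,52),spoon=(228,172,58,50),spreader=(238,166,55,46))[t]
    # local fit: handle only
    import fit as ft
E
```

View pics/s17a.png

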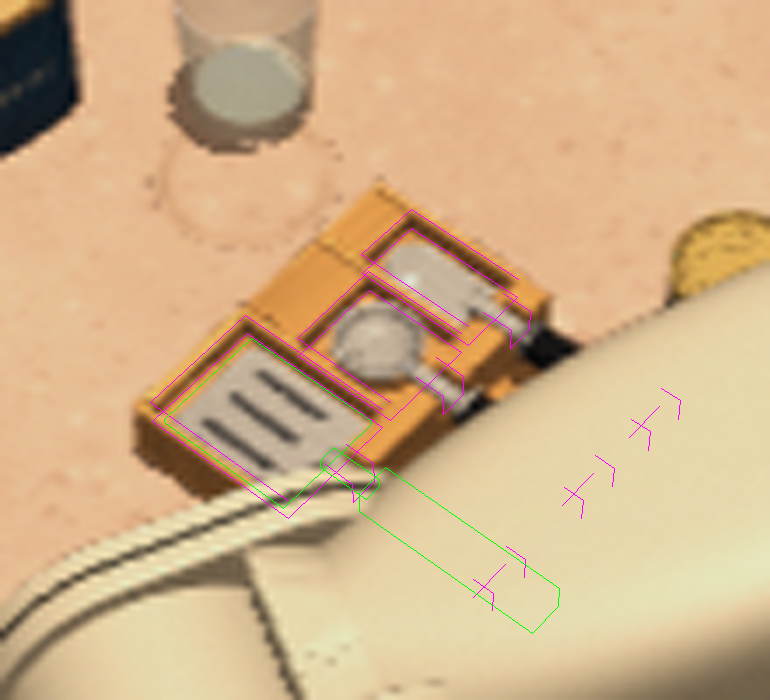

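View pics/s17b.png

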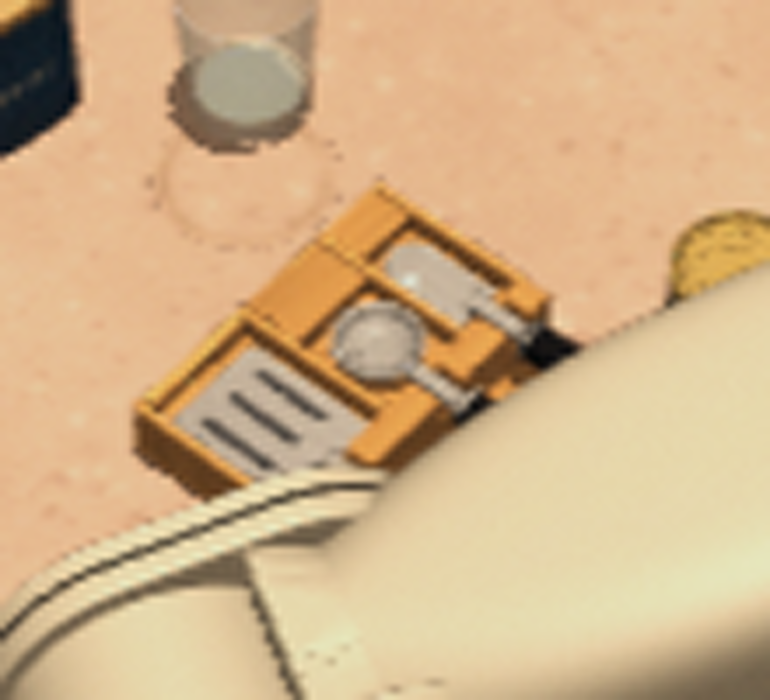

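View pics/s17.png

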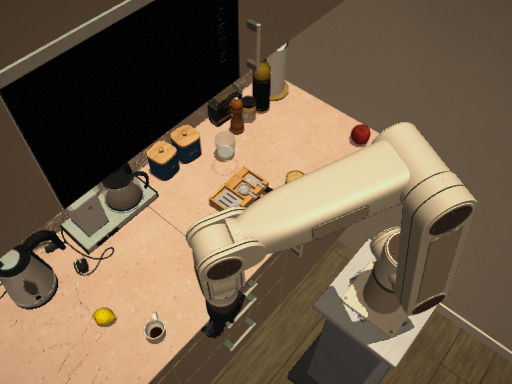

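All three heads are in their pockets and nothing else has moved. Handing in.

```bash
python3 -c "
from workcell import order
print(order.job_done())"
```

```text
the job is handed in; nothing more can be done
None
```

All three tools are in the rack and the job is handed in at about 26 s of the 69 s limit. I lifted the spreader off the rack top into the narrow bay first. The spoon then went into the middle bay and the turner into the wide one.

- **Seating:** each tool met no force until it reached its bay floor, then pressed back with 23 N, 14 N and 17 N (spreader, spoon, turner). For the spoon and turner that contact came at the same height. I let each tool go there.
- **Final pictures:** the heads lie in their pockets and the handles parallel in the front notches, in line with the predicted seated outlines to about 1–2 mm.
- **Other things on the worktop:** none of them looks moved, and the arm was clear of everything at the end.
- **What I could not confirm:** no single last picture shows the whole rack. The heads and handles were checked in two successive views with the arm in between. The side and top camera fits differed by up to 4 mm on the turner along its length and by about 1 mm on the rack. I used the side-view values.

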